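# Build the thread-checking stand and seat both studs

## Task

Build the thread-checking stand on the yellow-cornered steel plate: lay the blue tube off-cut flat and centred on the plate, then the orange spacer centred on the tube, then the two-notch gauge cradle centred on the spacer, right way up, each with its long side in line with the one below. Then lay the coarse-threaded dark stud down in the cradle's red notches (coarse comb), and last the fine-threaded bright stud in the green notches (fine comb), fully seated with the nuts outside the cradle's two walls. Leave the little terracotta maquette standing where it is, and the finished stand released and at rest.

Things in the scene. Friction and masses are not known exactly. Their poses are not given: they have to be found in the camera images.
- plate: Bare steel setting plate fixed to the bench, 80 x 130 mm and 6 mm thick, a yellow mark at each corner. Origin at the centre of its underside on the bench; its top is 6 mm above the origin. x along the short side, y along the long side, z up.
- tube_mid (a point): Blue-painted off-cut of rectangular steel tube, lying flat, loose, about 0.6 kg: 50 mm wide (x) by 110 mm long (y) by 40 mm high (z), walls 4 mm, open at both y ends. The point is its centre, 20 mm above its underside. Grip it across its 50 mm width.
- spacer_mid (a point): Orange flat spacer block, loose, about 0.3 kg: 56 mm wide (x) by 104 mm long (y) by 20 mm high (z). The point is its centre, 10 mm above its underside. Grip it across its 56 mm width.
- gauge_mid (a point): Loose aluminium cradle, 56 (x) x 112 (y) x 40 mm; point at its centre, z up. Base 8 mm; two 8 mm walls along y, 40 mm apart, each with V notches 28 wide, 14 deep: at y +35 mm red with a coarse 5 mm comb on the floor between, at y -35 mm green with a fine 2 mm comb. A stud lies along x in a pair, its axis then 17 mm above this point. Grip across x at y 0 (solid 42 mm). Either way round is fine.
- coarse_mid (a point): Coarse stud: dark steel all over, 5 mm pitch seen as wide bands; loose, 0.2 kg, 16 mm diameter, 120 mm long along x. A 24 mm (across flats) hex nut, 13 mm thick, centred 50 mm either side of the middle, carries it. Point at its centre, 12 mm above the bench. Grip the shank's middle across its axis; open only about 45 mm to release it in the cradle.
- fine_mid (a point): Fine stud: bright steel with brass nuts, 2 mm pitch; loose, 0.2 kg. Same sizes as the coarse stud: 16 mm diameter, 120 mm long along x, a 24 mm hex nut 13 mm thick centred 50 mm either side of the middle. Point at its centre, 12 mm above the bench.
- maquette: Small terracotta maquette, a slim turned shape 115 mm high on a round foot of 60 mm diameter, standing loose among the things, not to be shifted or knocked over. Origin at the centre of its underside.
Things that resemble listed ones, but are neither listed nor needed, are in the scene too. Of the things that look like the part that bears gauge_mid, take the one that is farthest to the robot's right at the start. What is shaped like the part that bears coarse_mid but turquoise is not meant.

How it is judged:
By the outcome, as a careful person would: the job done as asked, in the order asked, and still so for the second after the job is handed in, with the robot touching nothing.
It also fails if it takes over 136 s, if anything falls off the work surface, if the arm or the gripper's body presses on something with over 40 N, if the wrist force passes 120 N, or if a joint passes its speed limit or range.

## Robot

A 6-joint arm with a two-finger parallel gripper is mounted at the origin on the work surface. World frame = base frame: x ahead of the robot, y to its left, z up, the work surface at z = 0. Lengths are in m, angles in rad, forces in N, time in s.
With the tool pointing down it reaches from about 0.225 to 0.725 m from the base axis. Payload 3.1 kg.
Tool frame: the origin (TCP) lies at the very end of the fingers, on their centre line; the grasp point (between the pads) lies 19 mm behind it; z points along the fingers, y is the direction in which the jaws open and shut (so a half turn about z gives the same grasp; the last joint's range is limited). The gripper opens to 85 mm and grips with 20 to 120 N. Pads are 22 mm wide; open, the fingers measure 114 mm over their backs; the gripper's body (76 mm by 85 mm) begins 54 mm behind the grasp point. The pads swing forward as they close: fully open they stand 13 mm farther back than shut.
Start: joints at [-1.264, 0.048, 0.099, 1.622, 0, 1.443], TCP at [0.221, -0.476, 0.231] pointing down, gripper open.
Joint ranges: [-2.91, 2.91], [-0.99, 1.94], [-1.21, 1.42], [-2.12, 2.29], [-1.49, 1.47], [-3.14, 3.14]. Speed limits (rad/s): [2.79, 2.79, 3.14, 3.14, 3.14, 3.14].

## Interface

Orientations are given as a unit quaternion [w, x, y, z].
In Python, from workcell import readout, get_image, workorder gives the robot as it stands.
- The arm moves only by the tool apply_moves, never from a script. Its argument "motion" is a list that holds one entry, the list of rows, each a list of 5 numbers: the closure, from 0 (fully open) to 1 (shut), then the shift along the world's x, y, z in mm, then the turn about the world's z in rad. A call has 1 to 10 rows; each row shifts and turns the commanded pose from where the row before left it; what a row does not reach is not made up. A row lasts 1/10 s, in which the tool goes at most 50 mm and 8.59 degrees, less where a joint would pass 70% of its speed; a pose out of reach is approached as far as the arm can. A call with a gripper value outside its range is refused whole. The fingers move at their own pace and stop on an object; the grip force is fixed at half the most. Time passes only in rows, so rows that do not move let the fingers close. It gives the time, the measured TCP pose, the force and the opening at its end, in the units of the state.
- readout.state(): the state, without advancing time (a new reading comes with each control period).
- get_image(name): name is "scene" or "side" or "wrist"; returns a dict with "frame" (400x640x3 uint8, blue, green, red), "K" (3x3 intrinsics, pixels), "dist_coeffs" ([k1, k2, p1, p2, k3] as OpenCV has them; the pictures are not rectified), "T" (4x4, takes a point from camera to world coordinates). Camera axes: x right, y up, looking along -z (the intrinsics and any distortion apply to the point x, -y, -z); pixel columns grow to the right and rows downward; lengths in m; the calibration is good to about 2 mm. A picture is of the moment at which its call begins. There is no depth.
- workorder.job_done(): hands the job in, once; it reports no verdict.
The state is a dict: "time": time; "joint_positions": joint angles; "qd": joint speeds; "tau": joint torques, N m; "eef_pos": TCP position; "tool_rot": TCP orientation; "ft_force": force on the tool from outside, world axes, zero at the start; "torque": the same for the moment, N m; "grip_width": opening from 0.0 (shut) to 1.0 (fully open).
Only numpy, scipy, OpenCV 4.12 (cv2) and the standard library are available. Lean on these libraries where they do the work, as an engineer would, in place of code of your own. Each camera call takes 0.05 s, during which the arm holds its last target.

## Working session

There is one attempt and no reset: what is moved stays moved. The work goes in short steps, Python scripts to look and compute and a tool call to move; the robot and the scene stay as the last step left them, time stands still between calls to the robot, and variables do not carry over. Pictures are saved under pics/ and viewed, and the job is handed in when it is done.

Besides the shell and the picture viewer there is one more tool, called after "Call:" as name(argument=value, ...) on one line, values as JSON. apply_moves: Moves the arm, as the interface text tells. Its arguments: {"type":"object","properties":{"motion":{"type":"array"}},"required":["motion"]}

```bash
ls; mkdir -p pics; python3 - <<'E'
from workcell import readout, get_image
import cv2, numpy as np
print(readout.state())
for n in ["scene","side","wrist"]:
    d=get_image(n); cv2.imwrite(f"pics/{n}0.png",d["frame"]); print(n,d["K"],d["dist_coeffs"],np.round(d["T"],3))
E
```

```text
pics
{'time': 0.0, 'joint_positions': array([-1.26379232e+00,  4.87413128e-02,  9.75825105e-02,  1.62197335e+00,
       -2.78543790e-05,  1.44298355e+00]), 'qd': array([-0.00041752, -0.00072135,  0.00050381, -0.00040784, -0.0001689 ,
        0.00139268]), 'tau': array([ 9.18161204e-04, -3.38783026e+01,  3.20014071e+01,  2.02506920e-02,
       -2.66182342e-04, -1.04607898e-05]), 'eef_pos': array([ 0.22094328, -0.47557752,  0.23011436]), 'tool_rot': array([-1.16198013e-03,  9.76459068e-01,  2.15699616e-01, -1.18371057e-04]), 'ft_force': array([0.48117051, 0.36192064, 0.57367961]), 'torque': array([0.03012833, 0.00119696, 0.00363567]), 'grip_width': 0.9991111720064589}
scene [[492.23114655   0.         318.4992778 ]
 [  0.         492.23114655 197.8248361 ]
 [  0.           0.           1.        ]] [-0.14577586  0.          0.          0.          0.        ] [[-0.825 -0.437  0.359  0.925]
 [ 0.565 -0.621  0.543  0.741]
 [-0.014  0.651  0.759  0.916]
 [ 0.     0.     0.     1.   ]]
side [[362.94121259   0.         320.17896619]
 [  0.         362.94121259 197.79071819]
 [  0.           0.           1.        ]] [0.00124855 0.         0.         0.         0.        ] [[-0.843  0.388 -0.373  0.069]
 [-0.538 -0.625  0.566  0.704]
 [-0.014  0.677  0.735  0.837]
 [ 0.     0.     0.     1.   ]]
wrist [[339.25962799   0.         321.9792696 ]
 [  0.         339.25962799 199.24816981]
 [  0.           0.           1.        ]] [-0.0087356  0.         0.         0.         0.       ] [[ 0.421  0.865  0.274  0.291]
 [-0.907  0.402  0.124 -0.444]
 [-0.003 -0.301  0.954  0.372]
 [ 0.     0.     0.     1.   ]]
```

View pics/scene0.png

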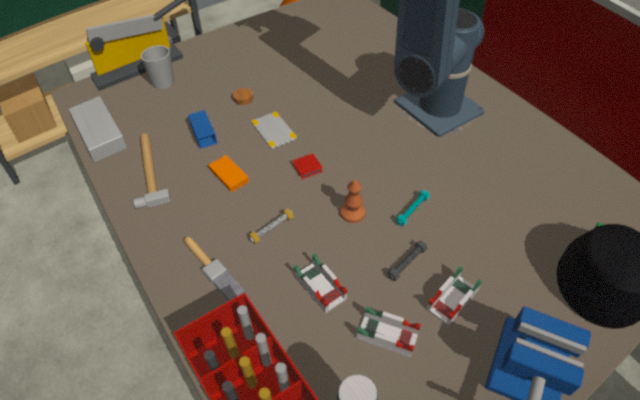

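View pics/side0.png

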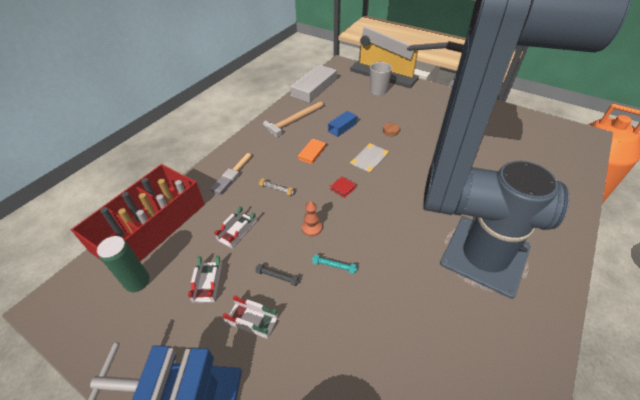

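View pics/wrist0.png

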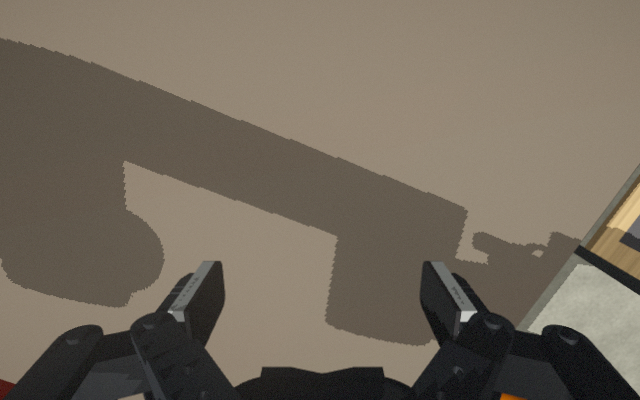

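Scene: three cradles at (322,282), (388,330) and (455,295); a dark stud at (407,260) and a turquoise decoy at (413,207). The bright stud is at (272,225), tube (202,128), orange spacer (228,172), plate (274,129) and maquette (353,200). Next I'll measure rough positions on the bench.

```bash
cat > h.py <<'E'
from workcell import readout, get_image
import cv2, numpy as np
def norm(d,px):
    return cv2.undistortPoints(np.array(px,float).reshape(-1,1,2),np.array(d["K"]),np.array(d["dist_coeffs"],float)).reshape(-1,2)
def ray(d,px,z):
    n=norm(d,px); T=np.array(d["T"]); v=np.c_[n[:,0],-n[:,1],-np.ones(len(n))]@T[:3,:3].T
    o=T[:3,3]; return o+v*((z-o[2])/v[:,2])[:,None]
def proj(d,P):
    T=np.array(d["T"]); c=(np.array(P,float).reshape(-1,3)-T[:3,3])@T[:3,:3]
    c=c*[1,-1,-1]
    return cv2.projectPoints(c,np.zeros(3),np.zeros(3),np.array(d["K"]),np.array(d["dist_coeffs"],float))[0].reshape(-1,2)
def crop(d,x0,y0,x1,y1,s,name):
    cv2.imwrite(name,cv2.resize(d["frame"][y0:y1,x0:x1],None,fx=s,fy=s,interpolation=cv2.INTER_CUBIC))
E
python3 - <<'E'
from h import *
d=get_image("scene")
for n,p,z in [("cA",(322,282),.02),("cB",(388,330),.02),("cC",(455,295),.02),("coarse",(407,260),.012),("fine",(272,225),.012),("tube",(202,128),.02),("spacer",(228,172),.01),("plate",(274,129),.006),("maq foot",(353,213),.0),("red",(307,166),.01),("turq",(413,207),.01)]:
    print(n,np.round(ray(d,[p],z)[0],3))
crop(d,150,80,350,230,4,"pics/s1.png"); crop(d,280,170,480,360,4,"pics/s2.png")
d=get_image("side"); 
for n,p,z in [("cA",(235,226),.02),("cB",(205,280),.02),("cC",(252,315),.02),("coarse",(277,274),.012),("fine",(276,187),.012),("tube",(343,124),.02),("spacer",(312,150),.01),("plate",(370,157),.006),("maq foot",(312,228),.0)]:
    print(n,np.round(ray(d,[p],z)[0],3))
crop(d,180,170,380,340,4,"pics/s3.png")
E
```

```text
cA [0.627 0.297 0.02 ]
cB [0.583 0.462 0.02 ]
cC [0.42  0.482 0.02 ]
coarse [0.44  0.355 0.012]
fine [0.633 0.102 0.012]
tube [ 0.622 -0.296  0.02 ]
spacer [ 0.637 -0.111  0.01 ]
plate [ 0.453 -0.188  0.006]
maq foot [ 0.451  0.173 -0.   ]
red [ 0.46  -0.012  0.01 ]
turq [0.328 0.247 0.01 ]
cA [0.632 0.297 0.02 ]
cB [0.58 0.47 0.02]
cC [0.418 0.478 0.02 ]
coarse [0.438 0.355 0.012]
fine [0.633 0.104 0.012]
tube [ 0.614 -0.288  0.02 ]
spacer [ 0.637 -0.111  0.01 ]
plate [ 0.448 -0.189  0.006]
maq foot [0.45  0.173 0.   ]
```

View pics/s1.png

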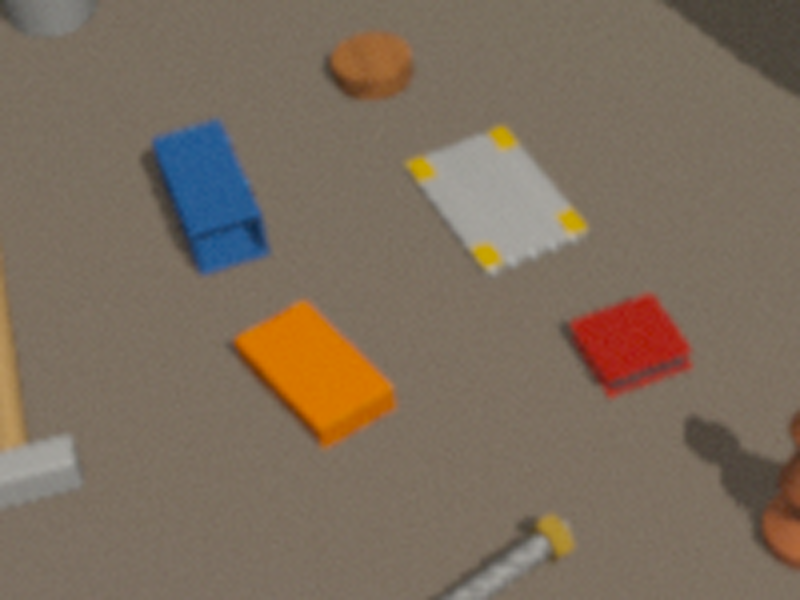

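View pics/s2.png

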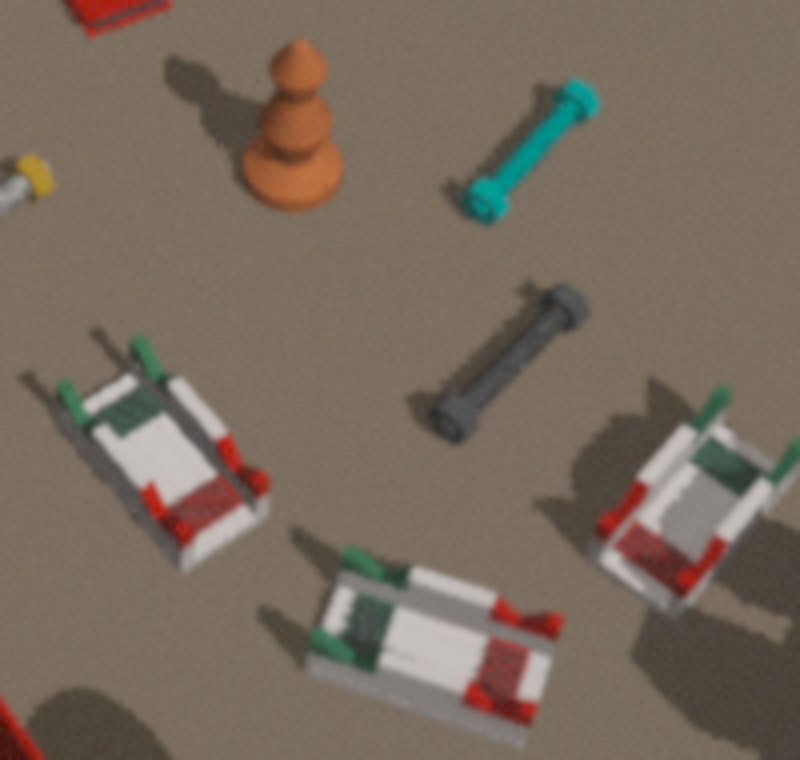

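View pics/s3.png

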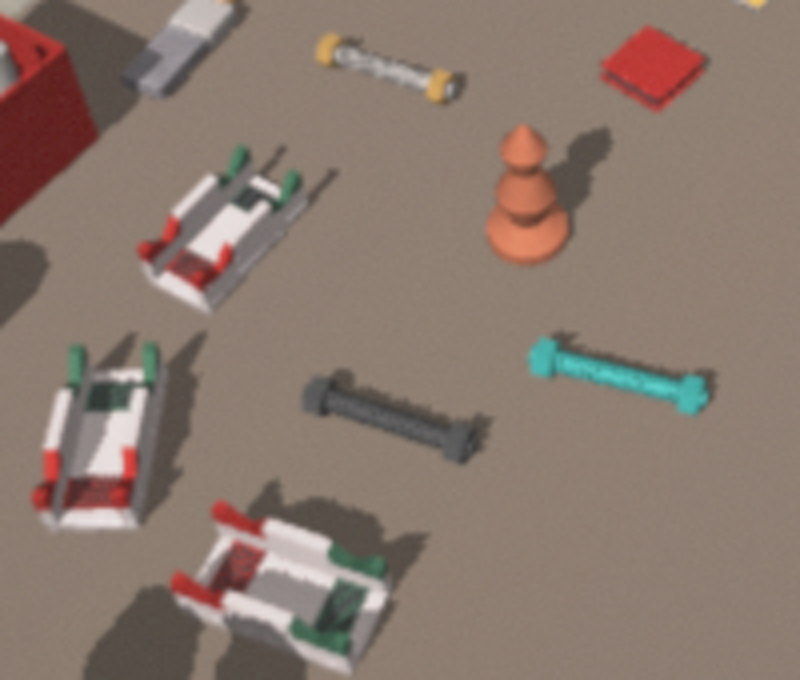

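The cradle meant is A at scene (322,282), y≈0.297 m, the smallest y and so farthest to the robot's right. B has y≈0.465 and C y≈0.48. The enlarged crop shows it upright, with red notches at one end and green at the other. The dark stud at (407,260) is the coarse one; the turquoise one is the decoy. Now I'll look with the wrist camera over the plate, tube and spacer.

Call:
apply_moves(motion=[[[0,36,28,5,0],[0,36,28,5,0],[0,36,28,5,0],[0,36,28,5,0],[0,36,28,5,0],[0,36,28,5,0],[0,36,28,5,0],[0,36,28,5,0],[0,0,0,0,0],[0,0,0,0,0]]])

```text
time: 1.25
eef_pos: [0.5096, -0.2514, 0.2709]
tool_rot: [-0.0, 0.976, 0.217, -0.0]
ft_force: [0.1, -0.5, 0.2]
grip_width: 1.001
```

```bash
python3 - <<'E'
from h import *
d=get_image("wrist"); cv2.imwrite("pics/w1.png",d["frame"]); print(readout.state()["eef_pos"],readout.state()["ft_force"])
E
```

```text
[ 0.50888403 -0.25212937  0.27098209] [ 0.69828114 -0.77985777  0.25510408]
```

View pics/w1.png

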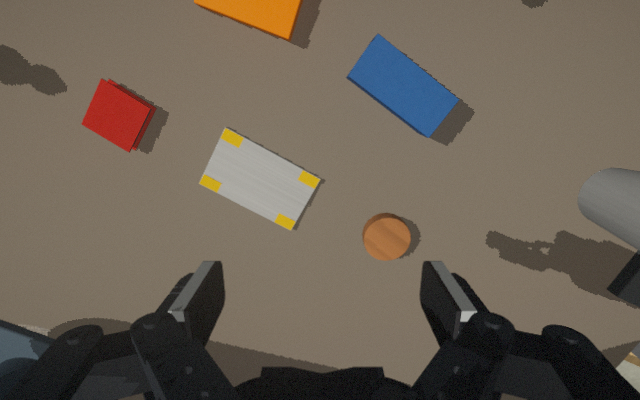

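```bash
cat >> h.py <<'E'
from scipy.optimize import minimize
from scipy.spatial.transform import Rotation as Rr
def box(x,y,z0,yaw,sx,sy,sz):
    c,s=np.cos(yaw),np.sin(yaw); P=[]
    for a in(-.5,.5):
        for b in(-.5,.5):
            for k in(0,1): P.append([x+c*a*sx-s*b*sy,y+s*a*sx+c*b*sy,z0+k*sz])
    return np.array(P)
def mask(d,name,roi=None):
    f=cv2.GaussianBlur(d["frame"],(3,3),0); h=cv2.cvtColor(f,cv2.COLOR_BGR2HSV); H,S,V=[h[...,i].astype(int) for i in range(3)]
    m={"blue":(H>100)&(H<125)&(S>120),"orange":(H>=8)&(H<24)&(S>200)&(V>120),"red":((H<8)|(H>172))&(S>150)&(V>60),
       "plate":((S<25)&(V>110))|((H>20)&(H<32)&(S>140)&(V>120)),"brass":(H>14)&(H<32)&(S>120),"dark":(V<75),"green":(H>50)&(H<90)&(S>60)&(V>30)}[name]
    m=m.astype(np.uint8)
    if roi is not None:
        q=np.zeros_like(m); x0,y0,x1,y1=roi; q[y0:y1,x0:x1]=1; m=m*q
    n,l,st,_=cv2.connectedComponentsWithStats(m)
    if n<2: return m
    k=1+np.argmax(st[1:,4]); m=(l==k).astype(np.uint8)
    c=cv2.findContours(m,cv2.RETR_EXTERNAL,cv2.CHAIN_APPROX_NONE)[0]
    m=np.zeros_like(m); cv2.drawContours(m,c,-1,1,-1); return m
def fit(views,p0,size,z0,S=4):
    """views: list of (d,mask). returns x,y,yaw, cost"""
    big=[cv2.resize(m,None,fx=S,fy=S,interpolation=cv2.INTER_LINEAR if 0 else cv2.INTER_NEAREST) for d,m in views]
    def cost(p):
        c=0
        for (d,m),b in zip(views,big):
            q=proj(d,box(p[0],p[1],z0,p[2],*size)); q=(q+.5)*S-.5
            h=cv2.convexHull(q.astype(np.float32))
            r=np.zeros_like(b); cv2.fillConvexPoly(r,np.round(h*16).astype(np.int32),1,shift=4)
            c+=np.count_nonzero(r!=b)/max(1,np.count_nonzero(b))
        return c/len(views)
    best=None
    for k in range(2):
        p=p0 if best is None else best.x
        sim=np.array([p,np.add(p,[.012,0,0]),np.add(p,[0,.012,0]),np.add(p,[0,0,.25])]) if k==0 else np.array([p,np.add(p,[.002,0,0]),np.add(p,[0,.002,0]),np.add(p,[0,0,.04])])
        best=minimize(cost,p,method="Nelder-Mead",options=dict(initial_simplex=sim,xatol=1e-5,fatol=1e-5,maxiter=300))
    return best.x,best.fun
E
python3 - <<'E'
from h import *
w=get_image("wrist"); s=get_image("scene"); t=get_image("side")
def go(n,col,size,p,rois,z0=0):
    V={}
    for nm,d in(("w",w),("s",s),("t",t)):
        if rois.get(nm): V[nm]=(d,mask(d,col,rois[nm]))
    for combo in [[k] for k in V]:
        b=min((fit([V[k] for k in combo],[p[0],p[1],y],size,z0) for y in(0,.6,1.2,1.8,2.4)),key=lambda r:r[1])
        print(n,combo,np.round(b[0],4),round(b[1],3),[int(V[k][1].sum()) for k in combo])
go("plate","plate",(.08,.13,.006),(.45,-.188),dict(w=(180,110,340,240),s=(245,105,305,155),t=(345,140,395,175)))
go("tube","blue",(.05,.11,.04),(.618,-.292),dict(w=(330,20,480,150),s=(180,100,225,155),t=(320,105,365,140)))
go("spacer","orange",(.056,.104,.02),(.637,-.111),dict(s=(200,150,255,195),t=(295,135,330,165)))
E
```

```text
plate ['w'] [ 0.451  -0.1931  3.0716] 0.245 [5418]
plate ['s'] [ 0.4529 -0.1921 -0.094 ] 0.387 [696]
plate ['t'] [ 0.4502 -0.1918 -0.005 ] 0.514 [413]
tube ['w'] [ 0.6197 -0.2955  2.9633] 0.064 [5316]
tube ['s'] [ 0.6223 -0.2966  2.929 ] 0.124 [630]
tube ['t'] [ 0.6206 -0.2939 -0.044 ] 0.248 [377]
spacer ['s'] [ 0.6369 -0.1102  3.1932] 0.127 [746]
spacer ['t'] [ 2.2277 -1.4228  0.8981] 0.0 [0]
```

```bash
python3 - <<'E'
from h import *
d=get_image("wrist"); f=d["frame"]; h=cv2.cvtColor(f,cv2.COLOR_BGR2HSV)
print(h[150,170],h[180,260],h[170,240],h[137,231],h[183,210], h[120,400])
m=mask(d,"plate",(180,110,340,240))
o=f.copy(); o[m>0]=(0,0,255)
for p,sz in(((.451,-.1931,3.0716),(.08,.13,.006)),((.6197,-.2955,2.9633),(.05,.11,.04))):
    for q in proj(d,box(p[0],p[1],0,p[2],*sz)): cv2.circle(o,tuple(int(v) for v in np.round(q)),2,(0,255,0),-1)
cv2.imwrite("pics/m1.png",cv2.resize(o[0:260,150:490],None,fx=2.3,fy=2.3))
E
```

```text
[ 16  55 129] [ 23  13 171] [ 23  14 169] [ 24 222 203] [ 24 226 201] [ 18  47 124]
```

View pics/m1.png

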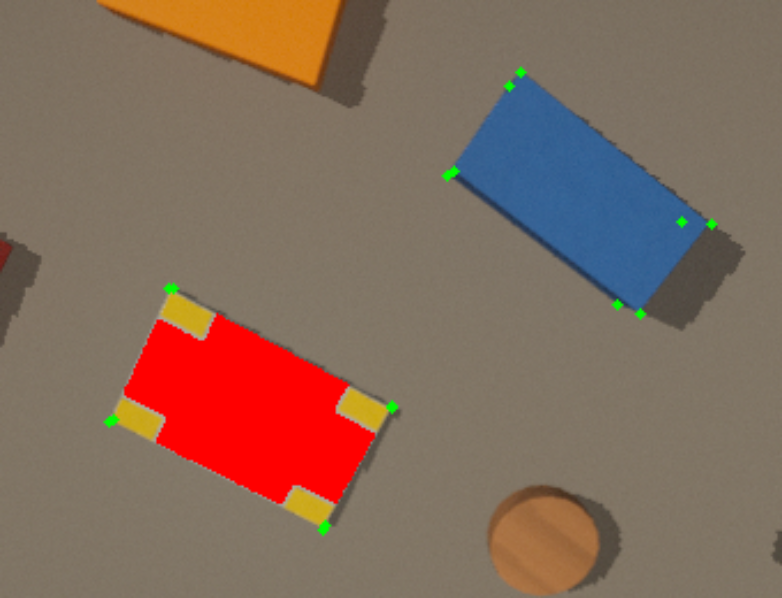

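```bash
sed -i 's/^    n,l,st,_=cv2.conn/    if name=="plate": m=cv2.morphologyEx(m,cv2.MORPH_CLOSE,np.ones((5,5),np.uint8))\n    n,l,st,_=cv2.conn/' h.py; python3 - <<'E'
from h import *
w=get_image("wrist")
m=mask(w,"plate",(180,110,340,240))
print(m.sum(),[fit([(w,m)],[.451,-.193,y],(.08,.13,.006),0) for y in(-.1,0)])
st=readout.state(); T=w["T"]; R=Rr.from_quat(np.roll(st["tool_rot"],-1)).as_matrix()
print("cam in tool",R.T@(T[:3,3]-st["eef_pos"]),"\n",R.T@T[:3,:3])
E
```

```text
6429 [(array([ 0.45087103, -0.19317837, -0.08159728]), np.float64(0.04931754549696687)), (array([ 0.4509879 , -0.19329202, -0.07053091]), np.float64(0.04914255716285581))]
cam in tool [ 0.07697987  0.0007674  -0.14161968] 
 [[-6.03382068e-04  9.53577455e-01  3.01147261e-01]
 [ 9.99999259e-01  2.57000909e-04  1.18982105e-03]
 [ 1.05719141e-03  3.01147755e-01 -9.53576904e-01]]
```

Plate at (0.451,−0.193) with yaw −0.075; tube at (0.620,−0.296) with yaw −0.178. Both reproject well. Next I'll move above the tube with the jaws across its width.

Call:
apply_moves(motion=[[[0,16,-6,-17,0.137],[0,16,-6,-17,0.137],[0,16,-6,-17,0.137],[0,16,-6,-17,0.137],[0,16,-6,-17,0.137],[0,16,-7,-17,0.137],[0,15,-7,-19,0.133],[0,0,0,0,0],[0,0,0,0,0]]])

```text
time: 2.45
eef_pos: [0.619, -0.2965, 0.1495]
tool_rot: [-0.001, 0.769, 0.639, -0.0]
ft_force: [-0.5, -0.6, -1.0]
grip_width: 1.001
```

```bash
cat > look.py <<'E'
from h import *
import sys
def look(name,items):
    """items: (label,col,size,p0,z0)"""
    d=get_image("wrist"); st=readout.state(); o=d["frame"].copy()
    R=Rr.from_quat(np.roll(st["tool_rot"],-1)).as_matrix()
    print("tcp",np.round(st["eef_pos"],4),"yawY",round(np.arctan2(R[1,1],R[0,1]),4),"tilt",np.round(R[:2,2],4),"F",np.round(st["ft_force"],1),"grip",round(st["grip_width"],3),"j6",round(st["joint_positions"][5],2))
    for lab,col,size,p0,z0 in items:
        q=proj(d,box(p0[0],p0[1],z0,p0[2],*[a*1.3 for a in size[:2]],size[2])); x0,y0=np.clip(q.min(0),0,[639,399]).astype(int); x1,y1=np.clip(q.max(0),1,[640,400]).astype(int)
        m=mask(d,col,(x0,y0,x1,y1)); b,c=fit([(d,m)],p0,size,z0)
        print(lab,np.round(b,4),round(c,3),m.sum())
        h=cv2.convexHull(proj(d,box(b[0],b[1],z0,b[2],*size)).astype(np.float32)); cv2.polylines(o,[np.round(h).astype(int)],True,(0,255,0),1)
    cv2.imwrite(name,o)
E
python3 - <<'E'
from look import *
look("pics/t1.png",[("tube","blue",(.05,.11,.04),[.6197,-.2955,-.178],0)])
E
```

```text
tcp [ 0.6194 -0.2966  0.151 ] yawY -0.1838 tilt [-0.0002  0.    ] F [-0.   0.4 -0.5] grip 0.999 j6 1.21
tube [ 0.6201 -0.2959 -0.1767] 0.045 8778
```

View pics/t1.png

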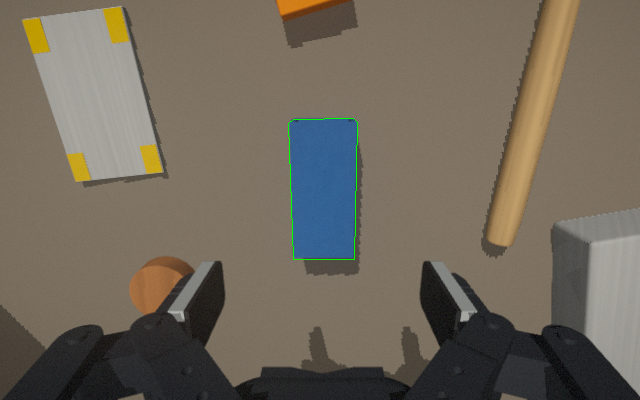

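Call:
apply_moves(motion=[[[0,1,1,-30,0.007],[0,0,0,-30,0],[0,0,0,-30,0],[0,0,0,-25,0],[0,0,0,-15,0],[0,0,0,-8,0],[0,0,0,0,0],[1,0,0,0,0],[1,0,0,0,0],[1,0,0,0,0]]])

```text
time: 3.5
eef_pos: [0.622, -0.2959, 0.0148]
tool_rot: [0.001, 0.766, 0.643, 0.0]
ft_force: [1.0, -0.8, -3.5]
grip_width: 0.573
```

Call:
apply_moves(motion=[[[1,0,0,0,0],[1,0,0,0,0],[1,0,0,0,0],[1,0,0,0,0]]])

```text
time: 3.9
eef_pos: [0.6221, -0.2959, 0.0146]
tool_rot: [0.002, 0.766, 0.643, 0.0]
ft_force: [-1.2, 0.4, 5.7]
grip_width: 0.57
```

```bash
python3 - <<'E'
from look import *
look("pics/t2.png",[])
for n in("scene","side"):
    d=get_image(n);p=proj(d,[[.62,-.296,.05]])[0].astype(int); crop(d,max(p[0]-80,0),max(p[1]-80,0),p[0]+80,p[1]+60,4,f"pics/t2{n}.png")
E
```

```text
tcp [ 0.6221 -0.2959  0.0146] yawY -0.1741 tilt [ 0.0024 -0.0019] F [-0.9  0.6  5.4] grip 0.575 j6 1.2
```

View pics/t2scene.png

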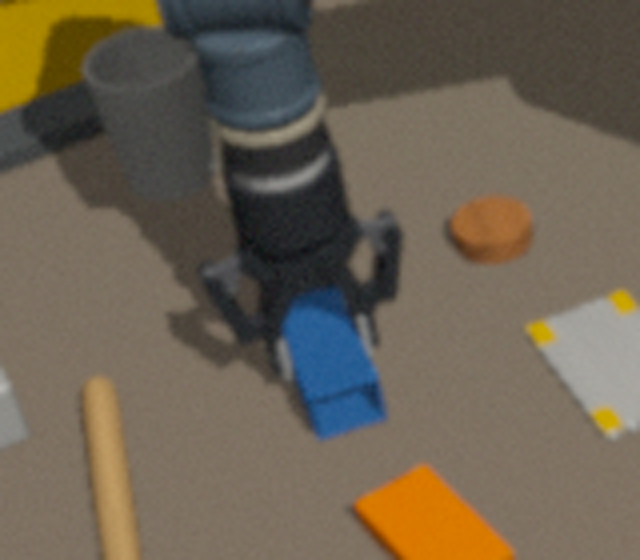

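Call:
apply_moves(motion=[[[1,0,0,10,0],[1,0,0,25,0],[1,0,0,30,0],[1,-30,20,10,0.03],[1,-40,24,0,0.03],[1,-40,24,0,0.04],[1,-40,24,0,0],[1,-20,11,0,0],[1,0,0,0,0],[1,0,0,0,0]]])

```text
time: 5.05
eef_pos: [0.4506, -0.1917, 0.0866]
tool_rot: [-0.0, 0.733, 0.68, -0.0]
ft_force: [-0.2, -0.5, -4.2]
grip_width: 0.572
```

```bash
python3 - <<'E'
from look import *
look("pics/t3.png",[])
d=get_image("wrist")
m=mask(d,"blue")
for z in (.065,.07,.075):
  print(z,fit([(d,m)],[.451,-.193,-.075],(.05,.11,.04),z))
E
```

```text
tcp [ 0.4515 -0.1923  0.0871] yawY -0.074 tilt [ 0.0006 -0.0002] F [ 0.5 -0.5 -5.8] grip 0.572 j6 1.11
0.065 (array([ 0.45139068, -0.19331829, -0.07755524]), np.float64(0.11989011466296039))
0.07 (array([ 0.4516617 , -0.19305998, -0.07383785]), np.float64(0.12796646977067408))
0.075 (array([ 0.45115212, -0.19247756, -0.077258  ]), np.float64(0.17323227936066712))
```

View pics/t3.png

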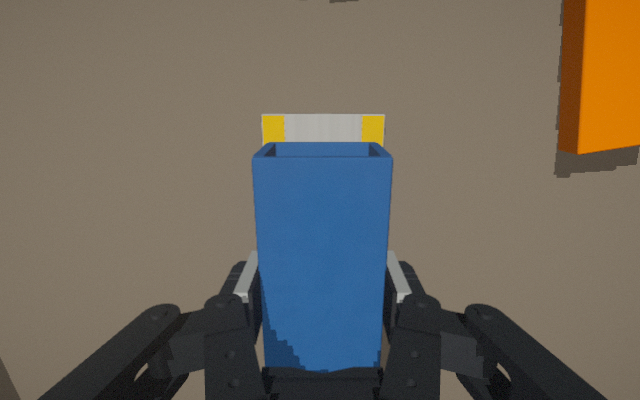

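Call:
apply_moves(motion=[[[1,0,-1,-20,0],[1,0,0,-20,0],[1,0,0,-14,0],[1,0,0,-6,0],[1,0,0,-3,0],[1,0,0,0,0],[1,0,0,0,0]]])

```text
time: 5.85
eef_pos: [0.452, -0.1937, 0.0253]
tool_rot: [0.001, 0.733, 0.68, 0.0]
ft_force: [0.2, 0.4, -5.0]
grip_width: 0.578
```

Call:
apply_moves(motion=[[[1,0,0,-1,0],[1,0,0,-1,0],[1,0,0,0,0],[1,0,0,0,0]]])

```text
time: 6.25
eef_pos: [0.4511, -0.1932, 0.0224]
tool_rot: [0.0, 0.733, 0.68, 0.0]
ft_force: [0.2, 0.6, -5.2]
grip_width: 0.572
```

Call:
apply_moves(motion=[[[1,0,0,-1,0],[1,0,0,-1,0],[1,0,0,0,0],[1,0,0,0,0]]])

```text
time: 6.65
eef_pos: [0.4513, -0.1932, 0.0206]
tool_rot: [0.0, 0.733, 0.68, 0.0]
ft_force: [-0.3, 0.8, -3.1]
grip_width: 0.571
```

Call:
apply_moves(motion=[[[1,0,0,-1,0],[1,0,0,0,0],[0.25,0,0,0,0],[0.2,0,0,0,0],[0,0,0,0,0],[0,0,0,0,0],[0,0,0,20,0],[0,0,0,40,0],[0,0,0,45,0],[0,0,0,0,0]]])

```text
time: 7.65
eef_pos: [0.4554, -0.1957, 0.1318]
tool_rot: [0.007, 0.733, 0.68, 0.002]
ft_force: [0.7, -1.0, -0.1]
grip_width: 0.999
```

Call:
apply_moves(motion=[[[0,0,0,30,0],[0,0,0,0,0],[0,0,0,0,0]]])

```text
time: 7.95
eef_pos: [0.4518, -0.1936, 0.1547]
tool_rot: [0.001, 0.733, 0.68, 0.0]
ft_force: [0.1, -0.3, -0.9]
grip_width: 0.999
```

```bash
python3 - <<'E'
from look import *
look("pics/t4.png",[("tube","blue",(.05,.11,.04),[.451,-.193,-.075],.006)])
E
```

```text
tcp [ 0.4511 -0.1931  0.1536] yawY -0.0741 tilt [-0.0003  0.0002] F [-0.9  0.3 -0.9] grip 1.0 j6 1.1
tube [ 0.4517 -0.1938 -0.0755] 0.057 8699
```

View pics/t4.png

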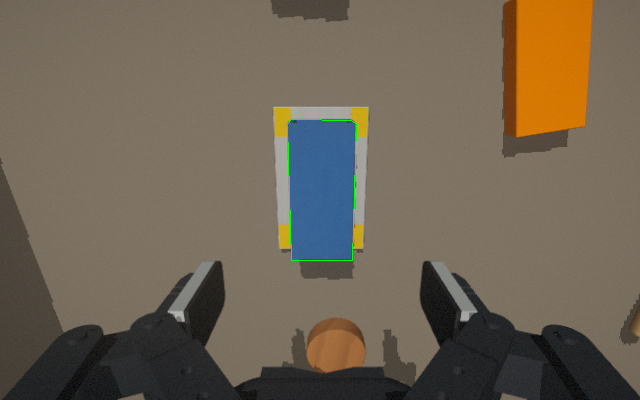

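The tube is down: it sits inside the plate margins, centres agree to about 1 mm and yaw matches. Next is the spacer.

Call:
apply_moves(motion=[[[0,37,17,0,0.03],[0,37,17,0,0.03],[0,37,17,0,0.03],[0,37,16,0,0.036],[0,37,16,0,0],[0,0,0,0,0],[0,0,0,0,0]]])

```text
time: 8.7
eef_pos: [0.6354, -0.1093, 0.1511]
tool_rot: [-0.002, 0.688, 0.726, -0.001]
ft_force: [0.6, -0.1, -0.6]
grip_width: 1.0
```

```bash
python3 - <<'E'
from look import *
look("pics/p1.png",[("spacer","orange",(.056,.104,.02),[.637,-.110,.052],0)])
E
```

```text
tcp [ 0.635  -0.1099  0.1522] yawY 0.0523 tilt [-0.0038  0.0006] F [0.  0.2 0.3] grip 0.998 j6 1.24
spacer [ 0.636  -0.1104  0.0833] 0.055 7829
```

View pics/p1.png

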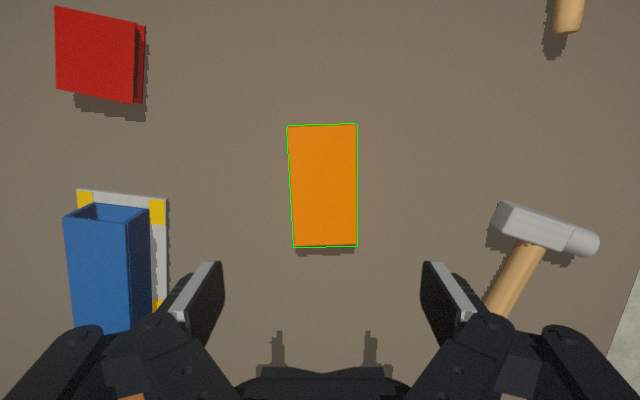

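Call:
apply_moves(motion=[[[0,1,-1,-30,0.031],[0,0,0,-35,0],[0,0,0,-35,0],[0,0,0,-25,0],[0,0,0,-14,0],[0,0,0,-4,0],[0,0,0,-3,0],[0,0,0,0,0]]])

```text
time: 9.55
eef_pos: [0.6381, -0.1117, 0.01]
tool_rot: [0.001, 0.677, 0.736, 0.001]
ft_force: [-0.8, 0.0, 0.1]
grip_width: 1.001
```

Call:
apply_moves(motion=[[[1,0,0,0,0],[1,0,0,0,0],[1,0,0,0,0],[1,0,0,0,0],[1,0,0,0,0],[1,0,0,0,0]]])

```text
time: 10.15
eef_pos: [0.6384, -0.1115, 0.0103]
tool_rot: [0.001, 0.677, 0.736, 0.001]
ft_force: [-0.6, 0.4, 5.5]
grip_width: 0.627
```

Call:
apply_moves(motion=[[[1,0,0,10,0],[1,0,0,30,0],[1,0,0,40,0],[1,-27,-13,15,-0.04],[1,-40,-18,0,-0.04],[1,-40,-18,0,-0.04],[1,-40,-18,0,-0.038],[1,-40,-16,0,0],[1,0,0,0,0],[1,0,0,0,0]]])

```text
time: 11.15
eef_pos: [0.4487, -0.1939, 0.1023]
tool_rot: [-0.001, 0.734, 0.679, 0.0]
ft_force: [0.9, -0.3, -3.3]
grip_width: 0.632
```

```bash
python3 - <<'E'
from look import *
look("pics/p2.png",[])
d=get_image("wrist"); z=readout.state()["eef_pos"][2]-.0103
m=mask(d,"orange")
for dz in (-.003,0,.003):
  print(z+dz,fit([(d,m)],[.451,-.193,-.075],(.056,.104,.02),z+dz))
E
```

```text
tcp [ 0.45   -0.194   0.1029] yawY -0.0756 tilt [0.     0.0008] F [ 0.1  0.4 -4.2] grip 0.628 j6 1.1
0.08993235328686708 (array([ 0.45025516, -0.19349049, -0.07614816]), np.float64(0.01806404966289651))
0.09293235328686708 (array([ 0.45052243, -0.19307152, -0.07655992]), np.float64(0.05786712964668607))
0.09593235328686708 (array([ 0.4510271 , -0.19266609, -0.07622271]), np.float64(0.10082479829053531))
```

View pics/p2.png

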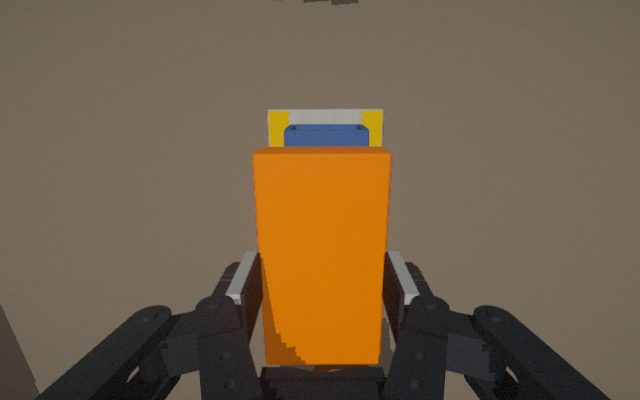

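Call:
apply_moves(motion=[[[1,1,0,-20,0],[1,0,0,-14,0],[1,0,0,-5,0],[1,0,0,-3,0],[1,0,0,0,0],[1,0,0,0,0]]])

```text
time: 11.85
eef_pos: [0.4516, -0.1943, 0.0619]
tool_rot: [0.0, 0.733, 0.68, 0.0]
ft_force: [0.8, 0.6, -3.7]
grip_width: 0.631
```

Call:
apply_moves(motion=[[[1,0,0,-1,0],[1,0,0,-1,0],[1,0,0,0,0],[1,0,0,0,0]]])

```text
time: 12.25
eef_pos: [0.4512, -0.1942, 0.0594]
tool_rot: [0.0, 0.733, 0.68, 0.0]
ft_force: [-0.0, 0.1, -3.3]
grip_width: 0.628
```

Call:
apply_moves(motion=[[[1,0,0,-1,0],[1,0,0,-1,0],[1,0,0,0,0],[1,0,0,0,0]]])

```text
time: 12.65
eef_pos: [0.451, -0.1941, 0.0572]
tool_rot: [-0.0, 0.733, 0.68, -0.0]
ft_force: [-0.4, 0.2, -3.7]
grip_width: 0.628
```

Call:
apply_moves(motion=[[[1,0,0,-1,0],[1,0,0,0,0],[1,0,0,0,0]]])

```text
time: 12.95
eef_pos: [0.4511, -0.1942, 0.0563]
tool_rot: [0.0, 0.733, 0.68, 0.0]
ft_force: [0.1, 0.6, -4.0]
grip_width: 0.628
```

Call:
apply_moves(motion=[[[1,0,0,-1,0],[1,0,0,0,0],[1,0,0,0,0]]])

```text
time: 13.25
eef_pos: [0.4512, -0.1942, 0.0563]
tool_rot: [0.0, 0.733, 0.68, 0.0]
ft_force: [-1.9, 1.3, 3.9]
grip_width: 0.629
```

Contact. I'll release, rise and look.

Call:
apply_moves(motion=[[[0.3,0,0,0,0],[0.2,0,0,0,0],[0,0,0,0,0],[0,0,0,0,0],[0,0,0,20,0],[0,0,0,40,0],[0,0,0,40,0],[0,0,0,20,0],[0,0,0,0,0],[0,0,0,0,0]]])

```text
time: 14.25
eef_pos: [0.4514, -0.1943, 0.1752]
tool_rot: [0.0, 0.733, 0.68, 0.0]
ft_force: [1.5, 0.0, -1.1]
grip_width: 0.998
```

```bash
python3 - <<'E'
from look import *
look("pics/p3.png",[("spacer","orange",(.056,.104,.02),[.451,-.193,-.075],.046)])
E
```

```text
tcp [ 0.4506 -0.1939  0.174 ] yawY -0.075 tilt [-0.0016  0.0009] F [-0.3  0.8 -0.2] grip 1.001 j6 1.1
spacer [ 0.4518 -0.1928 -0.0746] 0.058 9209
```

View pics/p3.png

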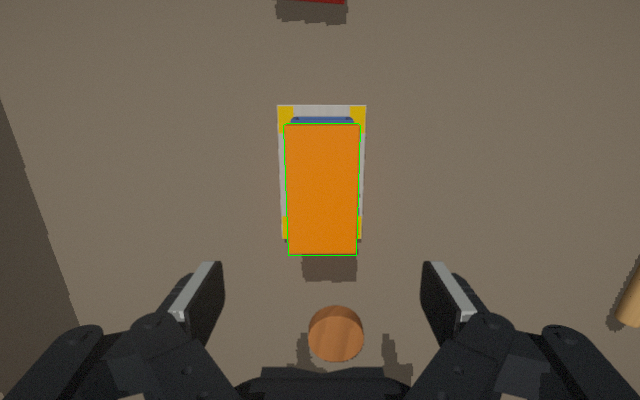

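```bash
python3 - <<'E'
from h import *
d=get_image("scene")
# crop px/4+offset(280,170): red nots (178,530),(255,480) ; green (70,405),(147,358)
P=ray(d,[(280+x/4,170+y/4) for x,y in[(178,530),(258,482),(70,405),(147,358)]],.035)
print(np.round(P,4)); a=(P[0]+P[1])/2-(P[2]+P[3])/2; print(a,np.arctan2(a[1],a[0]),P.mean(0))
d=get_image("side")
P=ray(d,[(180+x/4,170+y/4) for x,y in[(150,250),(198,278),(238,162),(290,185)]],.035)
a=(P[0]+P[1])/2-(P[2]+P[3])/2; print(a,np.arctan2(a[1],a[0]),P.mean(0))
E
```

```text
[[0.6548 0.3465 0.035 ]
 [0.6056 0.3472 0.035 ]
 [0.6591 0.2536 0.035 ]
 [0.6094 0.2524 0.035 ]]
[-0.00405195  0.09384738  0.        ] 1.6139454453734783 [0.63221625 0.29991362 0.035     ]
[-6.13695627e-04  9.54970872e-02 -1.11022302e-16] 1.5772225665599584 [0.62594141 0.29985205 0.035     ]
```

Call:
apply_moves(motion=[[[0,16,45,0,0.01],[0,16,45,0,0.01],[0,16,45,0,0.01],[0,16,45,0,0.01],[0,16,45,0,0.01],[0,16,45,0,0.01],[0,16,45,0,0.01],[0,16,45,0,0.01],[0,16,45,0,0.01],[0,16,45,0,0.01]]])

```text
time: 15.4
eef_pos: [0.6106, 0.2575, 0.173]
tool_rot: [-0.001, 0.698, 0.716, -0.001]
ft_force: [0.7, -1.1, 0.9]
grip_width: 0.995
```

Call:
apply_moves(motion=[[[0,19,42,0,0],[0,0,0,0,0],[0,0,0,0,0],[0,0,0,0,0]]])

```text
time: 15.8
eef_pos: [0.6295, 0.2969, 0.1743]
tool_rot: [-0.0, 0.698, 0.716, -0.001]
ft_force: [-0.2, 0.3, 0.1]
grip_width: 0.996
```

```bash
python3 - <<'E'
from look import *
look("pics/g1.png",[])
E
```

```text
tcp [0.6297 0.2966 0.1753] yawY 0.0238 tilt [-0.0007 -0.0006] F [ 0.1 -0.3  0.5] grip 1.004 j6 1.89
```

View pics/g1.png

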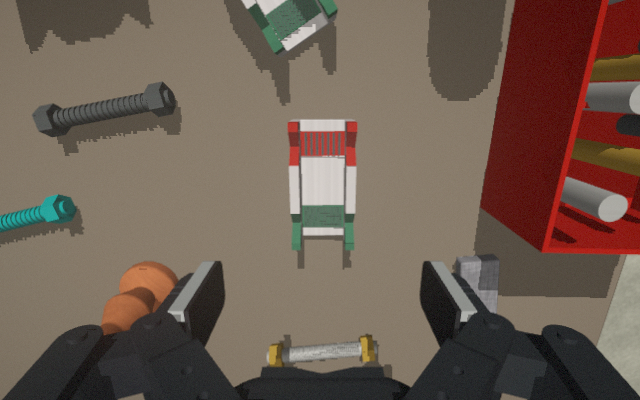

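```bash
python3 - <<'E'
from h import *
d=get_image("wrist"); crop(d,260,100,390,265,4,"pics/g1c.png")
P=ray(d,[(289,121.5),(356,121.5),(354,249.5),(292,249.5)],.04); print(np.round(P,4),P.mean(0))
c=(P[0]+P[1]-P[2]-P[3])/2; print(np.linalg.norm(c),np.linalg.norm(P[1]-P[0]),np.linalg.norm(P[3]-P[2]),np.arctan2(c[1],c[0])-np.pi/2)
E
```

```text
[[0.6023 0.3501 0.04  ]
 [0.6558 0.3514 0.04  ]
 [0.66   0.239  0.04  ]
 [0.6043 0.2377 0.04  ]] [0.63056433 0.29452389 0.04      ]
0.11248106964895363 0.053515069206041856 0.05570472804958135 0.027695538437721323
```

View pics/g1c.png

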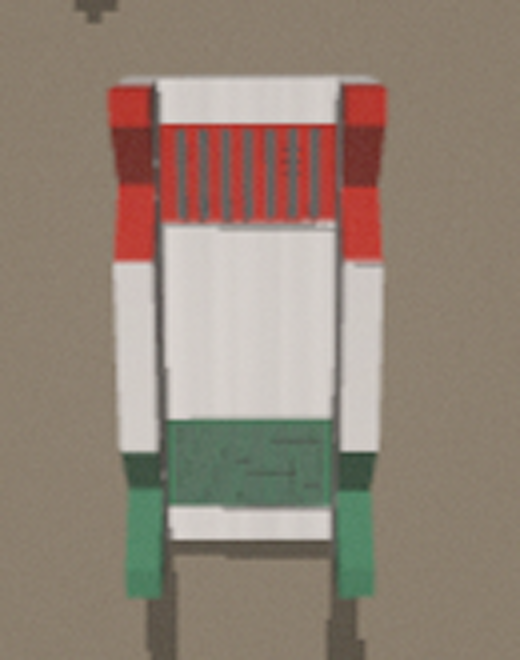

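Cradle A confirmed: the corners give 112.5 mm length and 56 mm width, centre (0.630,0.2945), red at +y. Gripping it now.

Call:
apply_moves(motion=[[[0,0.5,-2,-35,0.004],[0,0,0,-35,0],[0,0,0,-35,0],[0,0,0,-30,0],[0,0,0,-18,0],[0,0,0,-8,0],[0,0,0,-3,0],[0,0,0,0,0],[0,0,0,0,0]]])

```text
time: 16.8
eef_pos: [0.632, 0.2961, 0.0136]
tool_rot: [0.001, 0.697, 0.717, 0.002]
ft_force: [0.5, 0.4, -0.7]
grip_width: 0.999
```

Call:
apply_moves(motion=[[[1,0,0,0,0],[1,0,0,0,0],[1,0,0,0,0],[1,0,0,0,0],[1,0,0,0,0],[1,0,0,0,0]]])

```text
time: 17.4
eef_pos: [0.6312, 0.2963, 0.0128]
tool_rot: [0.0, 0.697, 0.717, 0.001]
ft_force: [-0.2, 0.2, 5.0]
grip_width: 0.641
```

Call:
apply_moves(motion=[[[1,0,0,10,0],[1,0,0,30,0],[1,0,0,40,0],[1,0,0,40,0],[1,-10,-25,0,0],[1,-16,-45,0,-0.01],[1,-16,-45,0,-0.01],[1,-16,-45,0,-0.01],[1,-16,-45,0,-0.01],[1,-16,-45,0,-0.01]]])

```text
time: 18.4
eef_pos: [0.5384, 0.0442, 0.1294]
tool_rot: [-0.001, 0.714, 0.7, -0.001]
ft_force: [0.1, -1.0, -5.8]
grip_width: 0.643
```

Call:
apply_moves(motion=[[[1,-16,-45,0,-0.01],[1,-16,-45,0,-0.01],[1,-16,-45,0,-0.01],[1,-16,-45,0,-0.01],[1,-16,-40,0,-0.01],[1,-9,-18,0,0],[1,0,0,0,0],[1,0,0,0,0]]])

```text
time: 19.2
eef_pos: [0.4506, -0.1918, 0.13]
tool_rot: [-0.001, 0.732, 0.681, -0.0]
ft_force: [0.5, -0.1, -5.8]
grip_width: 0.642
```

```bash
python3 - <<'E'
from look import *
look("pics/g2.png",[])
E
```

```text
tcp [ 0.4511 -0.1913  0.1302] yawY -0.071 tilt [-0.0017  0.0018] F [ 0.2  0.4 -4.5] grip 0.642 j6 1.1
```

View pics/g2.png

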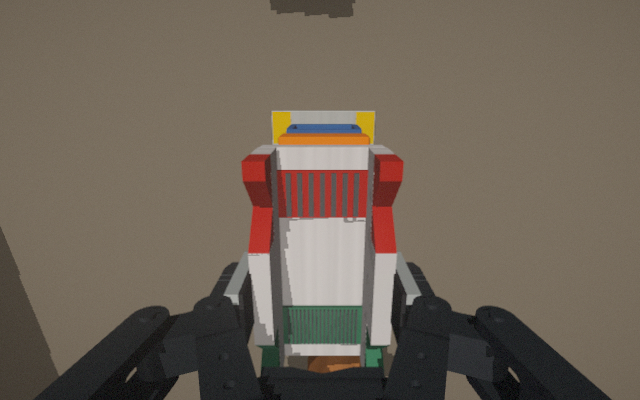

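```bash
python3 - <<'E'
from h import *
d=get_image("wrist"); crop(d,230,100,420,240,4,"pics/g2c.png")
u=np.array([np.cos(-.073+np.pi/2),np.sin(-.073+np.pi/2)])
for px,z in[([(243,157),(402,157)],.157),([(276,146),(370,146)],.125)]:
    P=ray(d,px,z)[:,:2]; print(P,P.mean(0)-.056*u,np.linalg.norm(P[1]-P[0]))
E
```

```text
[[ 0.42823987 -0.1342342 ]
 [ 0.4825313  -0.13811447]] [ 0.45130121 -0.19202519] 0.05442991863749539
[[ 0.43523353 -0.13575259]
 [ 0.47584869 -0.13865686]] [ 0.45145674 -0.19305558] 0.04071886596245027
```

View pics/g2c.png

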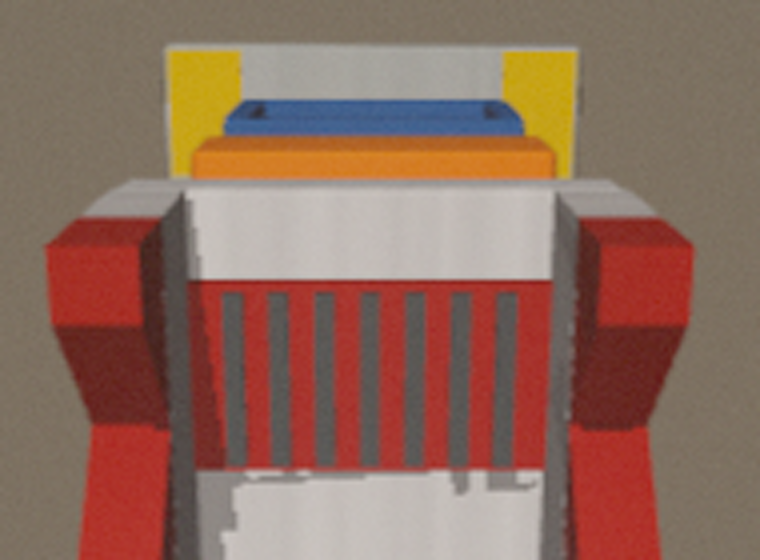

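Call:
apply_moves(motion=[[[1,0,0,-20,-0.003],[1,0,0,-18,0],[1,0,0,-6,0],[1,0,0,-3,0],[1,0,0,-1,0],[1,0,0,0,0],[1,0,0,0,0]]])

```text
time: 20.0
eef_pos: [0.4523, -0.1925, 0.0843]
tool_rot: [0.001, 0.733, 0.681, 0.0]
ft_force: [-0.5, 0.1, -5.1]
grip_width: 0.644
```

Call:
apply_moves(motion=[[[1,0,0,-1,0],[1,0,0,0,0],[1,0,0,0,0]]])

```text
time: 20.3
eef_pos: [0.4517, -0.1923, 0.0825]
tool_rot: [0.0, 0.733, 0.68, 0.0]
ft_force: [-0.5, -0.7, -6.0]
grip_width: 0.644
```

Call:
apply_moves(motion=[[[1,0,1,-1,0],[1,0,0,-1,0],[1,0,0,0,0],[1,0,0,0,0]]])

```text
time: 20.7
eef_pos: [0.4516, -0.1911, 0.0802]
tool_rot: [-0.0, 0.733, 0.68, -0.0]
ft_force: [1.1, 0.1, -4.7]
grip_width: 0.644
```

Call:
apply_moves(motion=[[[1,0,0,-1,0],[1,0,0,0,0],[1,0,0,0,0]]])

```text
time: 21.0
eef_pos: [0.4516, -0.1912, 0.0793]
tool_rot: [-0.0, 0.733, 0.68, -0.0]
ft_force: [0.0, 0.2, -4.1]
grip_width: 0.645
```

Call:
apply_moves(motion=[[[1,0,0,-1,0],[1,0,0,0,0],[1,0,0,0,0]]])

```text
time: 21.3
eef_pos: [0.4518, -0.1913, 0.0787]
tool_rot: [0.0, 0.733, 0.68, 0.0]
ft_force: [-1.6, 0.1, -2.1]
grip_width: 0.642
```

Call:
apply_moves(motion=[[[1,0,0,-0.5,0],[1,0,0,0,0],[0.3,0,0,0,0],[0.2,0,0,0,0],[0,0,0,0,0],[0,0,0,0,0],[0,0,0,20,0],[0,0,0,40,0],[0,0,0,40,0],[0,0,0,20,0]]])

```text
time: 22.3
eef_pos: [0.4531, -0.192, 0.2019]
tool_rot: [0.003, 0.733, 0.68, 0.001]
ft_force: [-0.6, -0.2, 0.3]
grip_width: 0.999
```

Call:
apply_moves(motion=[[[0,0,0,0,0],[0,0,0,0,0]]])

```text
time: 22.5
eef_pos: [0.4519, -0.1913, 0.1978]
tool_rot: [0.0, 0.733, 0.68, 0.0]
ft_force: [-0.2, -0.2, -0.1]
grip_width: 0.996
```

```bash
python3 - <<'E'
from look import *
look("pics/g3.png",[])
d=get_image("wrist"); crop(d,250,80,390,280,3,"pics/g3c.png")
E
```

```text
tcp [ 0.4512 -0.1909  0.1966] yawY -0.074 tilt [-0.0014  0.0009] F [-0.2  0.1 -1. ] grip 1.001 j6 1.11
```

View pics/g3c.png

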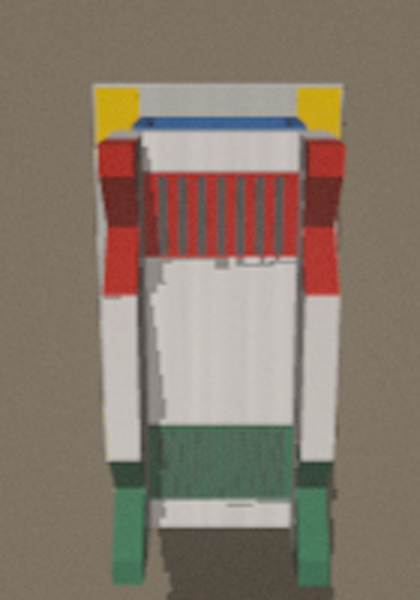

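```bash
python3 - <<'E'
from h import *
d=get_image("wrist")
P=ray(d,[(282.3,127),(365.3,127),(360.3,274.5),(287.3,274.5)],.106); print(np.round(P,4),P.mean(0))
c=(P[0]+P[1]-P[2]-P[3])/2; print(np.linalg.norm(c),np.linalg.norm(P[1]-P[0]),np.linalg.norm(P[3]-P[2]),np.arctan2(c[1],c[0])-np.pi/2)
s=get_image("scene"); t=get_image("side")
for n,d in(("s",s),("t",t)):
    o=d["frame"].copy()
    for p,z,sz in(((.4515,-.1933,-.075),.066,(.056,.112,.04)),((.4518,-.1928,-.075),.046,(.056,.104,.02)),((.4517,-.1938,-.075),.006,(.05,.11,.04))):
        pass
    q=proj(d,[[.4515,-.193,.06]])[0].astype(int); crop(d,q[0]-50,q[1]-45,q[0]+50,q[1]+45,7,f"pics/g3{n}.png")
E
```

```text
[[ 0.4283 -0.1344  0.106 ]
 [ 0.4839 -0.1386  0.106 ]
 [ 0.476  -0.2498  0.106 ]
 [ 0.4199 -0.2457  0.106 ]] [ 0.45201381 -0.19213532  0.106     ]
0.11157167377079309 0.055728020263436796 0.05620721157014789 -0.07295128577798193
```

View pics/g3s.png

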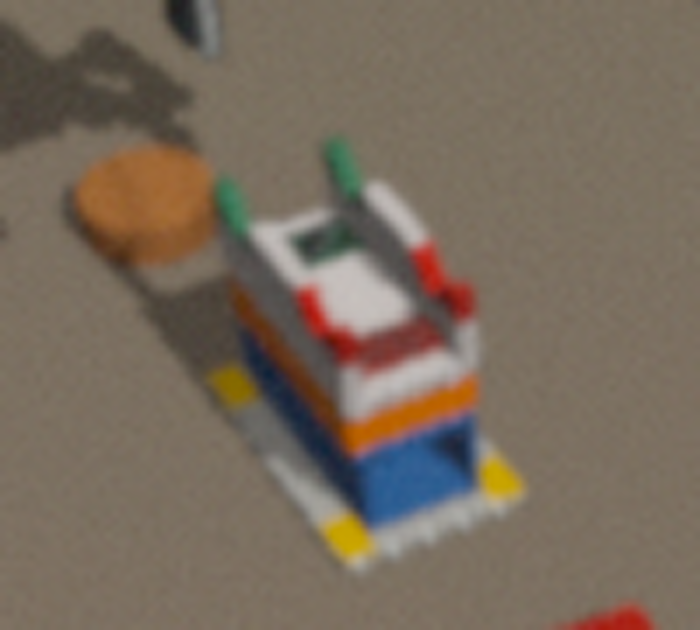

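```bash
python3 - <<'E'
from h import *
d=get_image("scene")
for a in([(392.5,273.5),(422.5,246)],[(256,237),(289,214)]):
    P=ray(d,a,.014); v=P[1]-P[0]; print(P.mean(0),np.linalg.norm(v),np.arctan2(v[1],v[0]))
E
```

```text
[0.43896432 0.35538915 0.014     ] 0.10231487255984009 -2.981103928730928
[0.63217423 0.10483781 0.014     ] 0.09823493792334179 -3.002721203138465
```

Call:
apply_moves(motion=[[[0,-1,42,0,0.139],[0,-1,42,0,0.139],[0,-1,42,0,0.139],[0,-1,42,0,0.139],[0,-1,42,0,0.139],[0,-1,42,0,0.139],[0,-1,42,0,0.139],[0,-1,42,0,0.139],[0,-1,42,0,0.139],[0,-1,42,0,0.139]]])

```text
time: 23.8
eef_pos: [0.441, 0.2305, 0.1972]
tool_rot: [-0.0, 0.124, 0.992, -0.0]
ft_force: [1.5, 0.1, 0.4]
grip_width: 1.0
```

Call:
apply_moves(motion=[[[0,-1,42,0,0.139],[0,-1,42,0,0.139],[0,0,42,0,0.137],[0,0,0,-20,0],[0,0,0,-20,0],[0,0,0,0,0],[0,0,0,0,0]]])

```text
time: 24.5
eef_pos: [0.439, 0.3544, 0.157]
tool_rot: [-0.001, -0.08, 0.997, -0.001]
ft_force: [-0.3, -0.2, -0.1]
grip_width: 1.001
```

```bash
python3 - <<'E'
from look import *
look("pics/c1.png",[])
E
```

```text
tcp [0.4397 0.3547 0.1582] yawY 1.7306 tilt [-0. -0.] F [0.1 0.  0.6] grip 0.999 j6 0.4
```

View pics/c1.png

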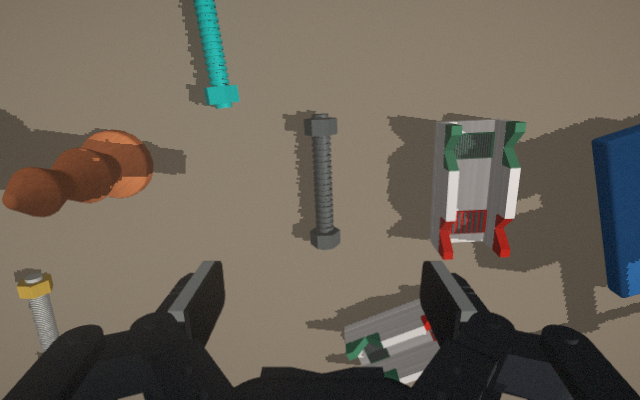

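```bash
python3 - <<'E'
from h import *
d=get_image("wrist"); crop(d,270,95,380,260,4,"pics/c1c.png")
P=ray(d,[(321.5,136),(324.5,229)],.018); v=P[0]-P[1]; print(P.mean(0),np.linalg.norm(v),np.arctan2(v[1],v[0]))
E
```

```text
[0.43860077 0.35493149 0.018     ] 0.08268935676185746 -2.9501876692117035
```

View pics/c1c.png

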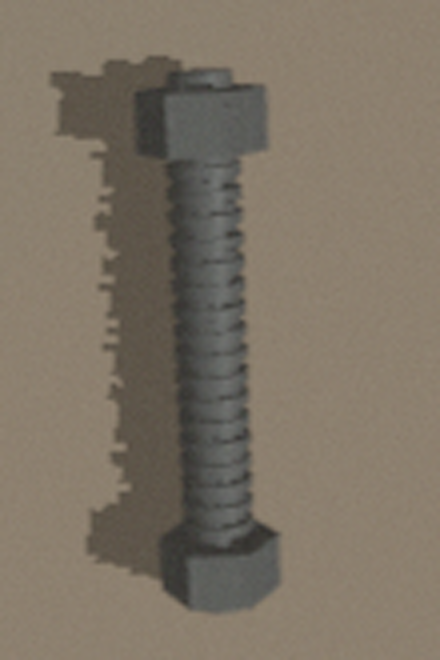

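```bash
python3 - <<'E'
from h import *
d=get_image("wrist")
for a,z in(([(320.5,116.3),(325.5,247.5)],.0225),([(321,134.5),(325,232.5)],.0225)):
    P=ray(d,a,z); v=P[0]-P[1]; print(P.mean(0),np.linalg.norm(v),np.arctan2(v[1],v[0])+np.pi)
E
```

```text
[0.43940465 0.3552964  0.0225    ] 0.1152593482514281 0.19689969289639242
[0.43927954 0.35522365 0.0225    ] 0.08620452530112326 0.1994576312820624
```

Call:
apply_moves(motion=[[[0,0,0.5,-35,0.037],[0,0,0,-35,0],[0,0,0,-35,0],[0,0,0,-25,0],[0.3,0,0,-14,0],[0.3,0,0,-6,0],[0.3,0,0,-2,0],[0.3,0,0,0,0],[0.3,0,0,0,0]]])

```text
time: 25.55
eef_pos: [0.441, 0.3562, 0.0077]
tool_rot: [0.001, -0.098, 0.995, 0.001]
ft_force: [-0.9, -0.2, -0.8]
grip_width: 0.697
```

Call:
apply_moves(motion=[[[0.3,-1,-1,-3,0],[0.3,0,0,0,0],[0.3,0,0,0,0]]])

```text
time: 25.85
eef_pos: [0.4387, 0.3544, 0.003]
tool_rot: [0.0, -0.098, 0.995, 0.0]
ft_force: [0.2, -0.6, 0.3]
grip_width: 0.702
```

Call:
apply_moves(motion=[[[1,0,0,0,0],[1,0,0,0,0],[1,0,0,0,0],[1,0,0,0,0],[1,0,0,0,0],[1,0,0,0,0],[1,0,0,0,0],[1,0,0,0,0]]])

```text
time: 26.65
eef_pos: [0.4387, 0.3545, 0.0031]
tool_rot: [0.0, -0.098, 0.995, 0.0]
ft_force: [0.1, 0.2, 1.9]
grip_width: 0.159
```

Call:
apply_moves(motion=[[[1,0,0,10,0],[1,0,0,30,0],[1,0,0,45,0],[1,0,0,45,0],[1,0,0,45,0],[1,0,0,25,0],[1,2,-40,0,-0.03],[1,2,-43,0,-0.03],[1,2,-43,0,-0.03],[1,2,-43,0,-0.03]]])

```text
time: 27.65
eef_pos: [0.446, 0.1837, 0.2025]
tool_rot: [-0.0, -0.038, 0.999, -0.0]
ft_force: [0.9, -0.3, -1.8]
grip_width: 0.156
```

Call:
apply_moves(motion=[[[1,2,-43,0,-0.03],[1,2,-43,0,-0.03],[1,2,-43,0,-0.03],[1,2,-43,0,-0.03],[1,0,-43,0,-0.03],[1,0,-43,0,0],[1,0,-43,0,0],[1,0,-42,0,0],[1,0,0,0,0],[1,0,0,0,0]]])

```text
time: 28.65
eef_pos: [0.4539, -0.1583, 0.2023]
tool_rot: [-0.001, 0.038, 0.999, 0.001]
ft_force: [-0.3, 1.0, -2.1]
grip_width: 0.159
```

```bash
python3 - <<'E'
from look import *
look("pics/c2.png",[])
E
```

```text
tcp [ 0.4541 -0.1574  0.2024] yawY 1.4971 tilt [-0.0013  0.0012] F [-0.4  0.  -3.4] grip 0.16 j6 -0.4
```

View pics/c2.png

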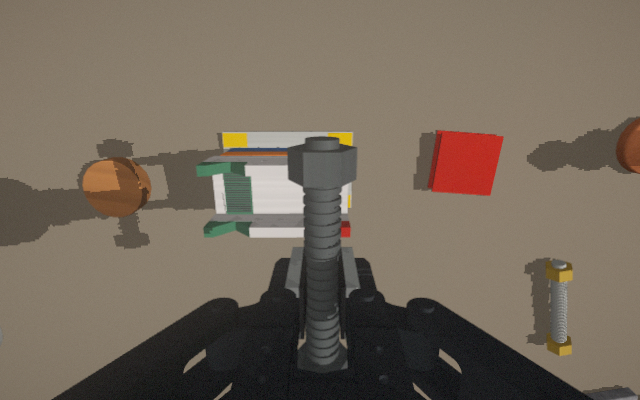

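```bash
python3 - <<'E'
from h import *
d=get_image("wrist"); crop(d,270,120,380,380,3,"pics/c2c.png")
for a,z in(([(322,187),(322,346)],.222),):
    P=ray(d,a,z); v=P[0]-P[1]; print(P.mean(0),np.linalg.norm(v),np.arctan2(v[1],v[0])+np.pi)
E
```

```text
[ 0.44704816 -0.1575738   0.222     ] 0.07229921335432382 6.208966650536832
```

View pics/c2c.png

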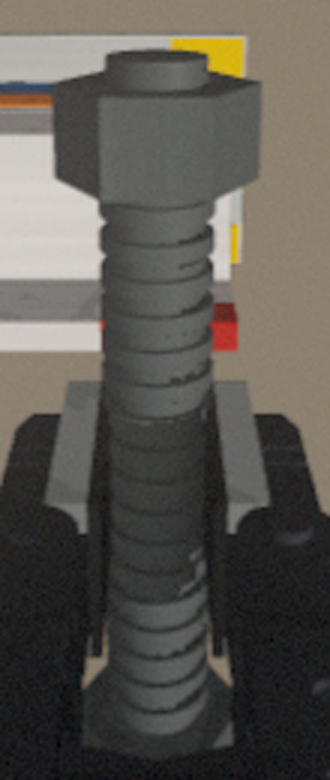

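```bash
python3 - <<'E'
from h import *
d=get_image("wrist")
for a,z in(([(322,186.7),(322,368)],.2234),([(322,186.7),(322,368)],.22),([(322,149),(322,186.7)],.2234)):
    P=ray(d,a,z); v=P[0]-P[1]; print(P,P.mean(0),np.linalg.norm(v),np.arctan2(v[1],v[0])+np.pi)
E
```

```text
[[ 0.41071351 -0.15437459  0.2234    ]
 [ 0.49411149 -0.16046436  0.2234    ]] [ 0.4524125  -0.15741948  0.2234    ] 0.08362002735186796 6.210294053165091
[[ 0.41165103 -0.1544351   0.22      ]
 [ 0.49739357 -0.16069607  0.22      ]] [ 0.4545223  -0.15756559  0.22      ] 0.0859708266778919 6.210294053165091
[[ 0.39678675 -0.15335764  0.2234    ]
 [ 0.41071351 -0.15437459  0.2234    ]] [ 0.40375013 -0.15386612  0.2234    ] 0.013963836906336747 6.21029371969893
```

Call:
apply_moves(motion=[[[1,1,0,-30,0],[1,0,0,-30,0],[1,0,0,-20,0],[1,0,0,-10,0],[1,0,0,-6,0],[1,0,0,-4,0],[1,0,0,0,0],[1,0,0,0,0]]])

```text
time: 29.6
eef_pos: [0.4564, -0.158, 0.104]
tool_rot: [0.001, 0.036, 0.999, -0.0]
ft_force: [-0.1, -0.0, -2.7]
grip_width: 0.16
```

```bash
python3 - <<'E'
from look import *
look("pics/c3.png",[])
s=get_image("scene"); t=get_image("side")
for n,d in(("s",s),("t",t)):
    q=proj(d,[[.4515,-.193,.08]])[0].astype(int); crop(d,q[0]-50,q[1]-45,q[0]+50,q[1]+45,7,f"pics/c3{n}.png")
E
```

```text
tcp [ 0.4564 -0.158   0.104 ] yawY 1.498 tilt [ 0.0019 -0.001 ] F [ 1. -0. -3.] grip 0.163 j6 -0.4
```

View pics/c3s.png

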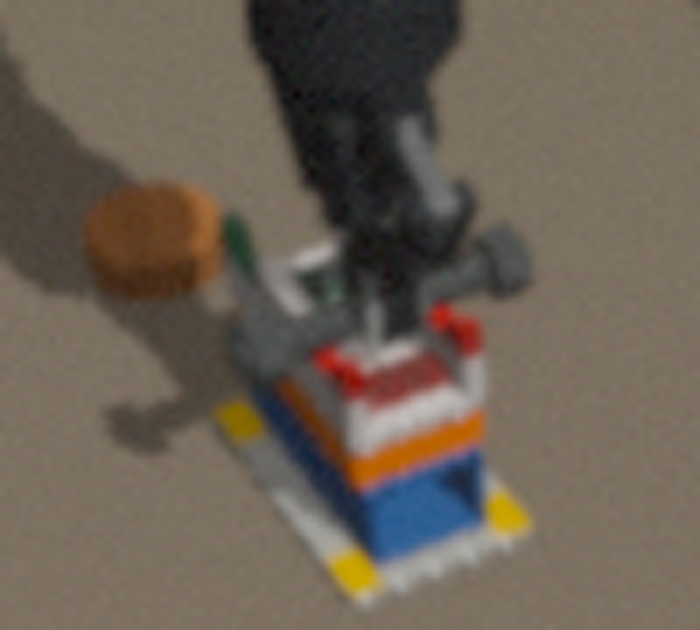

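View pics/c3.png

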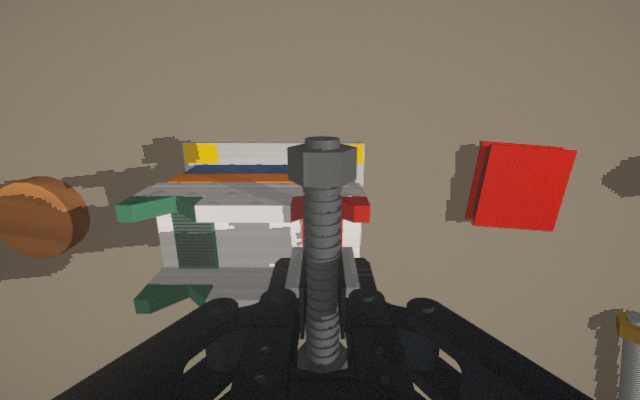

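Call:
apply_moves(motion=[[[1,-1,1.5,-3,0],[1,0,0,-3,0],[1,0,0,0,0],[1,0,0,0,0]]])

```text
time: 30.15
eef_pos: [0.4544, -0.1561, 0.0966]
tool_rot: [-0.0, 0.036, 0.999, 0.0]
ft_force: [0.1, 0.0, -2.3]
grip_width: 0.159
```

Call:
apply_moves(motion=[[[1,0,0,-1,0],[1,0,0,0,0],[1,0,0,0,0]]])

```text
time: 30.45
eef_pos: [0.4547, -0.1563, 0.0959]
tool_rot: [0.0, 0.036, 0.999, -0.0]
ft_force: [-0.4, -0.2, -2.1]
grip_width: 0.161
```

Call:
apply_moves(motion=[[[1,0,0,-1,0],[1,0,0,0,0],[1,0,0,0,0]]])

```text
time: 30.75
eef_pos: [0.455, -0.1568, 0.0954]
tool_rot: [0.0, 0.037, 0.999, -0.001]
ft_force: [-0.1, -2.6, 0.5]
grip_width: 0.161
```

Call:
apply_moves(motion=[[[1,0,-1,-0.5,0],[1,0,0,0,0],[1,0,0,0,0]]])

```text
time: 31.05
eef_pos: [0.455, -0.1575, 0.0947]
tool_rot: [0.0, 0.036, 0.999, -0.0]
ft_force: [0.2, -2.1, 1.4]
grip_width: 0.158
```

Call:
apply_moves(motion=[[[1,0,0,-1,0],[1,0,0,0,0],[1,0,0,0,0]]])

```text
time: 31.35
eef_pos: [0.4551, -0.1578, 0.0942]
tool_rot: [0.001, 0.037, 0.999, -0.001]
ft_force: [-1.0, -3.0, 5.7]
grip_width: 0.163
```

Call:
apply_moves(motion=[[[0.8,0,-0.5,0,0],[0.7,0,0,0,0],[0.6,0,0,0,0],[0.5,0,0,0,0],[0.48,0,0,0,0],[0.48,0,0,0,0],[0.48,0,0,0,0]]])

```text
time: 32.05
eef_pos: [0.4546, -0.1576, 0.0933]
tool_rot: [-0.0, 0.036, 0.999, 0.0]
ft_force: [-0.0, 0.6, -0.5]
grip_width: 0.523
```

Call:
apply_moves(motion=[[[0.48,0,0,10,0],[0.48,0,0,20,0],[0.48,0,0,35,0],[0.48,0,0,40,0],[0.48,0,0,0,0],[0.48,0,0,0,0]]])

```text
time: 32.65
eef_pos: [0.4558, -0.1582, 0.2006]
tool_rot: [0.002, 0.036, 0.999, -0.001]
ft_force: [0.0, 0.4, -0.3]
grip_width: 0.52
```

```bash
python3 - <<'E'
from look import *
look("pics/c4.png",[])
s=get_image("scene"); t=get_image("side")
for n,d in(("s",s),("t",t)):
    q=proj(d,[[.4515,-.193,.08]])[0].astype(int); crop(d,q[0]-50,q[1]-45,q[0]+50,q[1]+45,7,f"pics/c4{n}.png")
E
```

```text
tcp [ 0.4549 -0.1578  0.1989] yawY 1.4979 tilt [ 0.0011 -0.0005] F [-0.4 -0.2 -0.9] grip 0.519 j6 -0.4
```

View pics/c4.png

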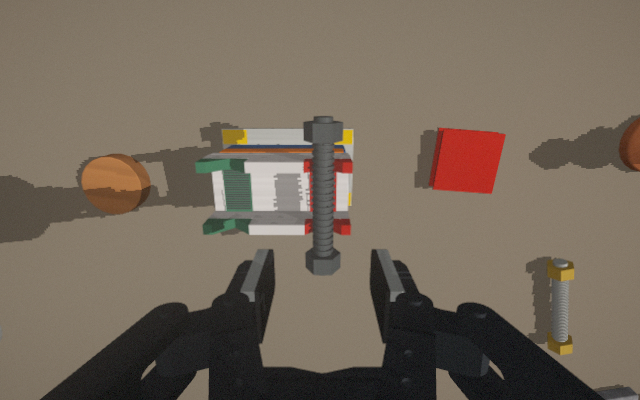

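View pics/c4s.png

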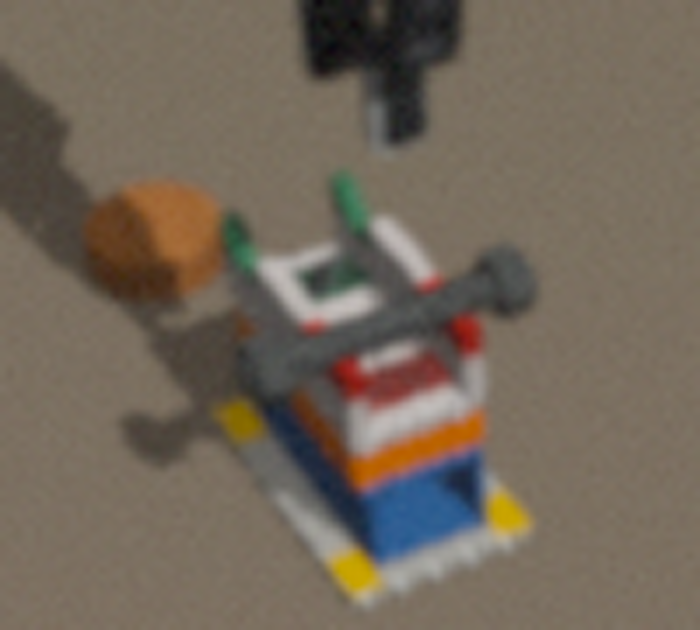

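Coarse stud seated in the red notches with its nuts outside the walls. Now the fine stud (wrist view (560,305)).

Call:
apply_moves(motion=[[[0.3,25,37,0,0.02],[0,25,37,0,0.02],[0,25,37,0,0.02],[0,25,37,0,0.02],[0,25,37,0,0.02],[0,26,38,-20,0],[0,26,38,-20,0],[0,0,0,0,0],[0,0,0,0,0]]])

```text
time: 33.7
eef_pos: [0.6296, 0.1038, 0.1547]
tool_rot: [-0.004, -0.015, 1.0, -0.0]
ft_force: [-0.8, -0.4, -0.0]
grip_width: 0.998
```

```bash
python3 - <<'E'
from look import *
look("pics/f1.png",[])
d=get_image("wrist"); crop(d,270,80,390,270,4,"pics/f1c.png")
E
```

```text
tcp [0.6302 0.1028 0.1567] yawY 1.5984 tilt [-0.0038 -0.0008] F [-0.   0.6  1.2] grip 1.003 j6 0.03
```

View pics/f1.png

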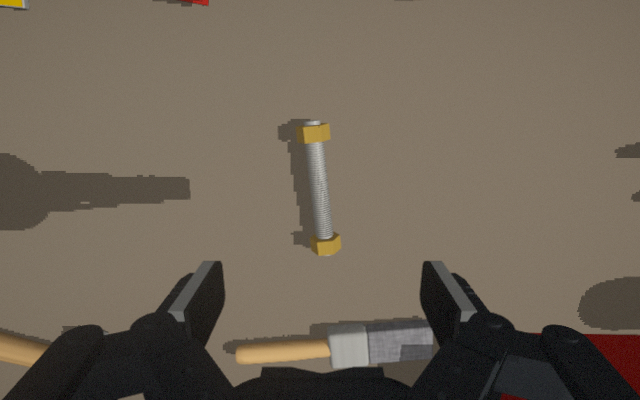

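View pics/f1c.png

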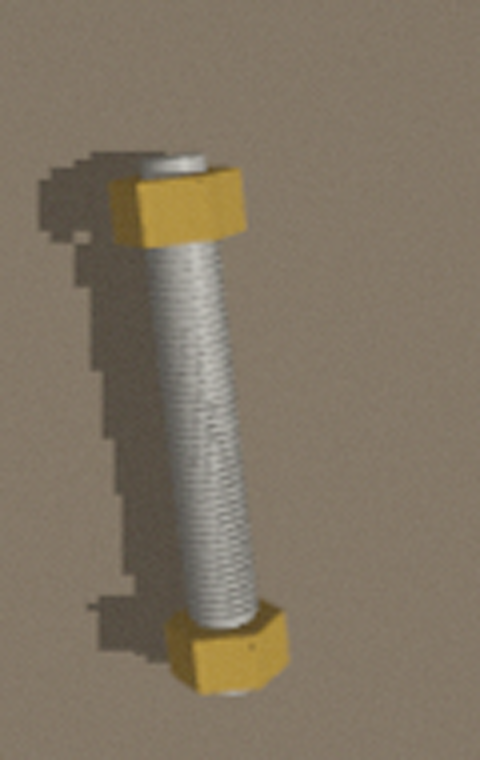

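```bash
python3 - <<'E'
from h import *
d=get_image("wrist")
for a,z in(([(314.3,124),(327,252.5)],.0225),([(315.8,140.8),(325.5,237.5)],.0215)):
    P=ray(d,a,z); v=P[0]-P[1]; print(P.mean(0),np.linalg.norm(v),np.arctan2(v[1],v[0])+np.pi)
E
```

```text
[0.63510422 0.10101129 0.0225    ] 0.11425985841807208 0.119766442448626
[0.63473474 0.10086353 0.0215    ] 0.08630465811616062 0.12109739977484191
```

Call:
apply_moves(motion=[[[0,4,-2,-30,0.093],[0,0,0,-35,0],[0,0,0,-35,0],[0,0,0,-25,0],[0.3,0,0,-14,0],[0.3,0,0,-6,0],[0.3,0,0,-4,0],[0.3,0,0,0,0],[0.3,0,0,0,0]]])

```text
time: 34.75
eef_pos: [0.6368, 0.101, 0.0114]
tool_rot: [0.002, -0.06, 0.998, -0.0]
ft_force: [0.5, -0.2, -0.9]
grip_width: 0.698
```

Call:
apply_moves(motion=[[[0.3,-1,0,-4,0],[0.3,0,0,-3,0],[0.3,0,0,0,0],[0.3,0,0,0,0]]])

```text
time: 35.15
eef_pos: [0.6342, 0.1011, 0.0022]
tool_rot: [-0.0, -0.06, 0.998, -0.0]
ft_force: [-0.3, -0.1, 0.5]
grip_width: 0.703
```

```bash
python3 - <<'E'
from look import *
look("pics/f2.png",[])
E
```

```text
tcp [0.6343 0.1011 0.0023] yawY 1.6911 tilt [-0.0003 -0.    ] F [-0.3  0.6 -0.3] grip 0.702 j6 -0.07
```

View pics/f2.png

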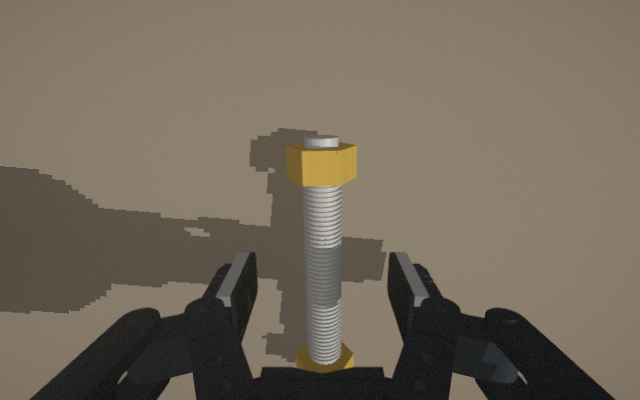

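Call:
apply_moves(motion=[[[0.5,0,0,1,0],[1,0,0,0,0],[1,0,0,0,0],[1,0,0,0,0],[1,0,0,0,0],[1,0,0,0,0],[1,0,0,0,0],[1,0,0,0,0]]])

```text
time: 36.0
eef_pos: [0.6347, 0.1011, 0.0039]
tool_rot: [0.0, -0.06, 0.998, 0.0]
ft_force: [-0.5, 0.9, 3.7]
grip_width: 0.155
```

Call:
apply_moves(motion=[[[1,0,0,10,0],[1,0,0,30,0],[1,0,0,45,0],[1,0,0,45,0],[1,0,0,45,0],[1,0,0,25,0],[1,-23,-41,0,-0.025],[1,-23,-41,0,-0.025],[1,-23,-41,0,-0.025],[1,-23,-41,0,-0.025]]])

```text
time: 37.0
eef_pos: [0.5409, -0.0641, 0.2029]
tool_rot: [-0.001, -0.01, 1.0, -0.0]
ft_force: [0.4, 0.0, -2.3]
grip_width: 0.161
```

Call:
apply_moves(motion=[[[1,-23,-41,0,-0.025],[1,-23,-41,0,-0.025],[1,-23,-41,0,-0.025],[1,-24,-41,0,-0.018],[1,0,0,0,0],[1,0,0,0,0],[1,0,0,0,0]]])

```text
time: 37.7
eef_pos: [0.4495, -0.2262, 0.2032]
tool_rot: [-0.0, 0.036, 0.999, 0.0]
ft_force: [-0.9, -0.5, -2.5]
grip_width: 0.154
```

```bash
python3 - <<'E'
from look import *
look("pics/f3.png",[])
E
```

```text
tcp [ 0.4497 -0.2259  0.2032] yawY 1.4996 tilt [-0.0004  0.0008] F [-0.5 -0.7 -2.6] grip 0.158 j6 -0.53
```

View pics/f3.png

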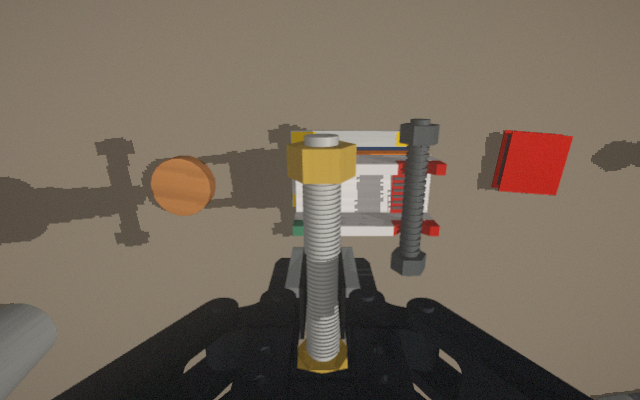

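Call:
apply_moves(motion=[[[1,0,-1,-30,0],[1,0,0,-30,0],[1,0,0,-20,0],[1,0,0,-10,0],[1,0,0,-6,0],[1,0,0,-4,0],[1,0,0,0,0],[1,0,0,0,0],[1,0,0,0,0]]])

```text
time: 38.65
eef_pos: [0.4501, -0.2285, 0.1046]
tool_rot: [0.001, 0.036, 0.999, -0.001]
ft_force: [-0.4, -1.2, -1.8]
grip_width: 0.16
```

```bash
python3 - <<'E'
from look import *
look("pics/f4.png",[])
E
```

```text
tcp [ 0.45   -0.2284  0.1045] yawY 1.4978 tilt [ 0.0015 -0.001 ] F [-0.2  0.6 -1.5] grip 0.165 j6 -0.53
```

View pics/f4.png

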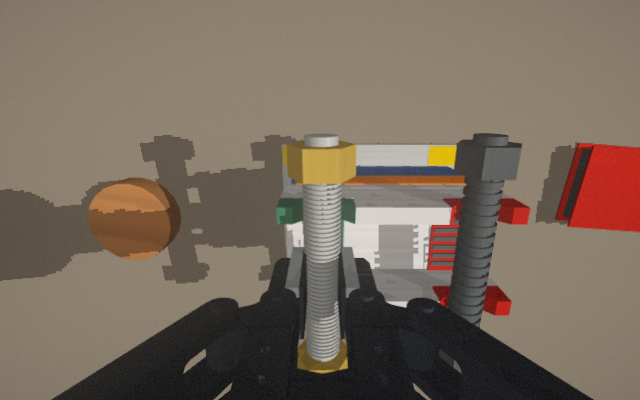

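Call:
apply_moves(motion=[[[1,-0.5,0.5,-3,0],[1,0,0,-3,0],[1,0,0,0,0],[1,0,0,0,0]]])

```text
time: 39.1
eef_pos: [0.4487, -0.2273, 0.0971]
tool_rot: [-0.0, 0.036, 0.999, 0.0]
ft_force: [0.2, -0.4, -2.6]
grip_width: 0.159
```

Call:
apply_moves(motion=[[[1,0,0,-1,0],[1,0,0,0,0],[1,0,0,0,0]]])

```text
time: 39.4
eef_pos: [0.4489, -0.2274, 0.0965]
tool_rot: [-0.0, 0.036, 0.999, 0.0]
ft_force: [0.4, -0.4, -2.2]
grip_width: 0.162
```

Call:
apply_moves(motion=[[[1,0,0,-1,0],[1,0,0,0,0],[1,0,0,0,0]]])

```text
time: 39.7
eef_pos: [0.449, -0.2275, 0.0955]
tool_rot: [0.0, 0.036, 0.999, -0.0]
ft_force: [0.7, -0.4, -2.0]
grip_width: 0.159
```

Call:
apply_moves(motion=[[[1,0,0,-1,0],[1,0,0,0,0],[1,0,0,0,0]]])

```text
time: 40.0
eef_pos: [0.4491, -0.2277, 0.0952]
tool_rot: [0.0, 0.036, 0.999, -0.0]
ft_force: [-0.7, 0.9, 1.9]
grip_width: 0.163
```

Call:
apply_moves(motion=[[[1,0,0,-1,0],[1,0,0,0,0],[1,0,0,0,0]]])

```text
time: 40.3
eef_pos: [0.4492, -0.2277, 0.095]
tool_rot: [0.001, 0.037, 0.999, -0.0]
ft_force: [-2.3, 1.1, 6.0]
grip_width: 0.16
```

Call:
apply_moves(motion=[[[0.8,0,0,0,0],[0.7,0,0,0,0],[0.6,0,0,0,0],[0.5,0,0,0,0],[0.48,0,0,0,0],[0.48,0,0,0,0],[0.48,0,0,0,0]]])

```text
time: 41.0
eef_pos: [0.4489, -0.2274, 0.0934]
tool_rot: [-0.0, 0.036, 0.999, 0.0]
ft_force: [-0.3, 1.1, 0.6]
grip_width: 0.519
```

Call:
apply_moves(motion=[[[0.48,0,0,10,0],[0.48,0,0,20,0],[0.48,0,0,35,0],[0.48,0,0,40,0],[0.48,0,0,40,0],[0.48,0,0,0,0],[0.48,0,0,0,0]]])

```text
time: 41.7
eef_pos: [0.4499, -0.2281, 0.2408]
tool_rot: [0.002, 0.036, 0.999, -0.001]
ft_force: [-0.1, -1.0, -1.2]
grip_width: 0.52
```

```bash
python3 - <<'E'
from look import *
look("pics/f5.png",[])
s=get_image("scene"); t=get_image("side"); cv2.imwrite("pics/f5scene.png",s["frame"])
I=[]
for n,d in(("s",s),("t",t)):
    q=proj(d,[[.4515,-.193,.08]])[0].astype(int); I.append(cv2.resize(d["frame"][q[1]-45:q[1]+45,q[0]-45:q[0]+45],None,fx=4.4,fy=4.4,interpolation=2))
cv2.imwrite("pics/f5b.png",np.hstack(I))
E
```

```text
tcp [ 0.4491 -0.2276  0.2389] yawY 1.498 tilt [ 0.0009 -0.0006] F [-0.2  0.1 -0.4] grip 0.523 j6 -0.53
```

View pics/f5.png

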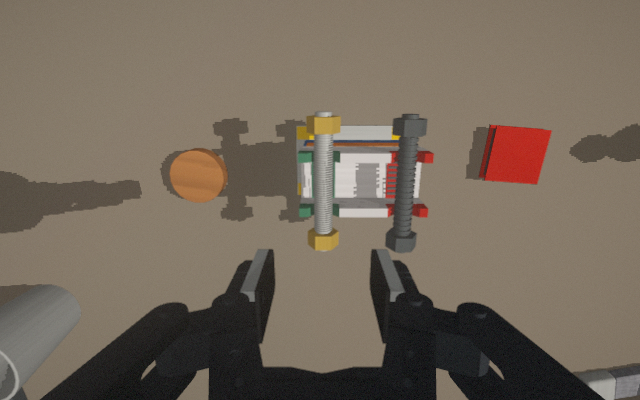

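View pics/f5b.png

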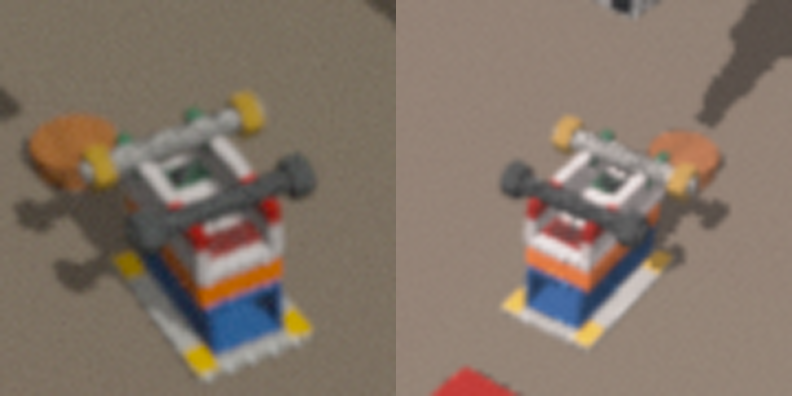

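View pics/f5scene.png

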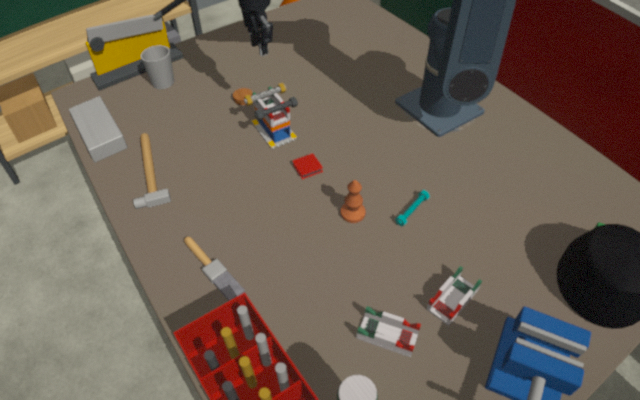

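The stand is complete: both studs lie level in their notches with nuts clear of the walls, and the maquette still stands at scene (353,200). I'll let it settle for a moment, check it is at rest, then hand it in.

Call:
apply_moves(motion=[[[0.48,0,0,10,0],[0.48,0,0,0,0],[0.48,0,0,0,0],[0.48,0,0,0,0],[0.48,0,0,0,0]]])

```text
time: 42.35
eef_pos: [0.4488, -0.2274, 0.2482]
tool_rot: [-0.0, 0.036, 0.999, 0.0]
ft_force: [-0.3, 0.6, 0.4]
grip_width: 0.522
```

```bash
python3 - <<'E'
from h import *
from workcell import workorder
a=get_image("side")["frame"].astype(int); s=get_image("scene")
b=get_image("side")["frame"].astype(int)
print("diff",np.abs(a-b)[100:260,200:420].mean(), np.abs(cv2.imread("pics/scene0.png")[170:225,335:370].astype(int)-s["frame"][170:225,335:370]).mean(), readout.state()["ft_force"])
print(workorder.job_done())
E
```

```text
diff 1.0974526515151515 2.088831168831169 [ 1.05522131 -0.24120864 -0.46500358]
the job is handed in; nothing more can be done
None
```

I built the stand on the yellow-cornered plate in the order asked and handed it in at about 42 s of the 136 s allowed.

- **Parts used:** I took the cradle farthest to the robot's right and the dark coarse stud. The turquoise stud and the other two cradles were not touched.
- **Stacking:** The tube, spacer and cradle came out within about 1.2 mm of the plate's measured centre, and their long sides agree within about 0.01 rad. The camera calibration is only good to about 2 mm.
- **Studs:** Each one met the notches at the expected axis height of about 103 mm with only a few newtons of force. Pictures from all three cameras show both lying level, with the nuts outside the walls.
- **Maquette and rest:** The maquette looks unchanged from the first picture. Two last side-camera pictures differ only by image noise, and the gripper was about 14 cm above the studs.

No check failed. My picture estimates of how far each stud sat from its notch centre were off by 1–2 mm compared with what the contact forces showed, but the V notches allowed for that.

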